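Put the tins away in the spring-lid store box and hang up the scoop

ROBOT

A 7-joint arm with a two-finger parallel gripper is mounted at the origin on a cart in front of the work surface, level with it; the furniture and walls round the work are solid. World frame = base frame: x ahead of the robot, y to its left, z up, the work surface at z = 0. Lengths are in m, angles in rad, forces in N, time in s.
With the tool pointing down it reaches from about 0.35 to 0.9 m from the base axis. Payload 8.1 kg.
Tool frame: the origin (TCP) lies on the centre line of the jaws, within the pads' length; the fingertips stand 19 mm ahead of it and the grasp point (between the pads) is the TCP (arm.tip_reach is the distance from the TCP to the fingertips, in m); z points along the fingers, y is the line along which they close (so a half turn about z gives the same grasp; the last joint's range is limited). The gripper opens to 92 mm and grips with 3 to 60 N. Pads are 19 mm wide; open, the fingers measure 130 mm over their backs; the gripper's body (75 mm by 190 mm) begins 47 mm behind the grasp point.
Start: joints at [-1.257, 0.434, 0.025, 1.573, -0.012, 1.134, -0.075], TCP at [0.253, 0.571, 0.218] pointing down, gripper open.
Joint ranges: [-2.62, 2.62], [-0.44, 2.09], [-1.27, 1.32], [0.08, 2.57], [-1.32, 4.46], [0.12, 2], [-2.74, 2.74]. Speed limits (rad/s): [2.22, 2.22, 3.01, 3.01, 3.14, 3.14, 3.14].

INTERFACE

Orientations are given as a rotation vector (axis times angle).
In Python, from cell import arm gives the robot as it stands.
- The arm moves only by the tool arm_command, never from a script. Its argument "targets" is a list that holds one entry, the list of rows, each a list of 6 numbers: the shift along the tool's x, y, z in m, then the turn, a rotation vector about the tool's x, y, z in rad. A call has 1 to 10 rows; each row shifts and turns the commanded pose from where the row before left it, along the tool's axes as they then stand; what a row does not reach is not made up. A row lasts 1/8 s, in which the tool goes at most 62.5 mm and 10.7 degrees, less where a joint would pass 70% of its speed; a pose out of reach is approached as far as the arm can. A call with a gripper value outside its range is refused whole. "jaw" is the finger opening in m, from 0 to 0.0918, set as the call begins (left out, the last holds). The fingers move at their own pace and stop on an object; "newtons" is the grip in N (left out, the last holds). Time passes only in rows, so rows that do not move let the fingers close. It gives the time, the measured TCP pose, the force, the opening and the grip force at its end, in the units of the state.
- arm.observe(): the state, without advancing time (a new reading comes with each control period).
- arm.get_image(name): name is "scene" or "top" or "wrist"; returns a dict with "pixels" (400x640x3 uint8, red, green, blue), "z_map" (400x640 float32, m along the optical axis (not along the pixel's ray), 0 where there is no reading), "fx", "fy", "cx", "cy" (pixels), "xyz" and "rotation" of the camera in the world; the wrist camera has in their place "T_tool_cam" (4x4, takes a point from camera to tool coordinates, whose origin is the TCP and whose axes are the flange's). Camera axes: x right, y down, z forward; pixel columns grow to the right and rows downward; lengths in m; the calibration is good to about 2 mm. The wrist camera is an equidistant fisheye: a pixel r from the principal point sees the ray r / f radians off the axis. A picture is of the moment at which its call begins: read the wrist's pose just before it.
- arm.sign_off(): hands the job in; it is judged then, once.
The state is a dict: "clock": time; "joints": joint angles; "dq": joint speeds; "joint_efforts": joint torques, N m; "position": TCP position; "ee_rot": TCP orientation; "force": force on the tool from outside, world axes, zero at the start; "ft_torque": the same for the moment, N m; "width": opening from 0.0 (shut) to 1.0 (fully open); "gripper_force": force on a finger pad.
Only numpy, scipy, OpenCV 4.12 (cv2) and the standard library are available. Lean on these libraries where they do the work, as an engineer would, in place of code of your own. Each camera call takes 0.05 s, during which the arm holds its last target. There are 200 camera calls.

TASK

Put the store-cupboard things away: press the button of the wooden box so that its lid springs up, then steady the lid and lay it fully back without letting it slam. Stand every tin that is on the table upright in the box, in one row between the two rails on its floor, side by side with less than a finger's width (20 mm) between neighbours, and shut the lid until it catches. At the end the measuring scoop must hang by its eye on the peg of the hook stand; leave the mug, the glass of tea sachets and the pepper mill where they stand.

Things in the scene. Friction and masses are not known exactly. Their poses are not given: they have to be found in the camera images.
- box: fixed wooden box with hinged lid. Origin: on the table under the centre of its storage space; x from its front (button side) to its hinge side, y along its length to the left. Space 130 (x) by 260 mm (y), walls 6 mm, floor at z = 6 mm, rim at z = 86 mm. Two rails 36 mm high run along y on the floor, 72 mm apart, row line x = 0 midway. Latch housing in front: x -71 to -131, y +-65 mm, 78 mm high
- lid (a joint): lid angle, rad: 0 shut and caught, 1.9 laid fully back past upright on its stop, where its weight keeps it. A spring acts below 1.25 rad: released, the lid pops up, rocks and stands at about 1.1; push it on over the upright to open. To shut: pull it forward from behind, then press its edge down (3 N, at the end up to 15 N to snap past the catch, which holds it within 0.03 rad of shut; the button is then up again)
- lid_hinge (a point): middle of the lid's hinge line, which runs along the box's y at x = +71, z = 86 mm of the box; fixed to the box
- lid_edge (a point): middle of the lid's free edge, 142 mm from the hinge line. The lid is a wooden panel 142 by 272 mm (along y), 8 mm thick, 0.1 kg; shut, it covers the box, upper face 94 mm above the table. A steel strike plate 124 mm wide stands 13 mm farther out; laid fully back it reaches 235 mm above the table. Axes are the lid's: x towards the hinge, z out of its upper face
- button (a joint): button travel, m: 0 up, 0.008 fully down; sprung (2.3 N at first, about 6 N fully down). The lid is freed at about 0.007. Pressing the lid shut also moves the button down for a moment
- button_top (a point): centre of the top of the round steel release button, 30 mm in diameter, at x = -106 mm, y = 0 of the box, 92 mm above the table when up; pressed straight down. 43 mm to each side of it along y stand two catch noses, 16 mm wide, up to 107 mm above the table, x = -102 to -76 mm of the box
- tin0_mid (a point): round food tin with a printed paper label, closed, 57 mm in diameter, 72 mm tall, 0.18 kg, standing upright on the table; 2 to 4 such tins are present. This point is on its axis, half-way up (36 mm above its underside); z is its axis
- tin1_mid (a point): round food tin with a printed paper label, closed, 57 mm in diameter, 72 mm tall, 0.18 kg, standing upright on the table; 2 to 4 such tins are present. This point is on its axis, half-way up (36 mm above its underside); z is its axis
- tin2_mid (a point): round food tin with a printed paper label, closed, 57 mm in diameter, 72 mm tall, 0.18 kg, standing upright on the table; 2 to 4 such tins are present. This point is on its axis, half-way up (36 mm above its underside); z is its axis
- tin3_mid (a point): round food tin with a printed paper label, closed, 57 mm in diameter, 72 mm tall, 0.18 kg, standing upright on the table; 2 to 4 such tins are present. This point is on its axis, half-way up (36 mm above its underside); z is its axis
- scoop_eye (a point): measuring scoop: steel cup (52 mm across, 40 mm tall) standing upright, its handle rising to a wooden frame-shaped eye, 151 mm tall in all, 0.08 kg. Point: centre of the eye, 128 mm above the underside. Eye 40 mm wide along y, 46 tall along z, 6 thick; opening 28 x 34 mm, seen along x; z up. Taken by its two sides (fingers closing along y) the opening stays free
- hook: fixed hook stand: base 80 x 80 x 10 mm, steel post 14 mm thick and 178 mm tall, and one peg 8 mm thick pointing along the stand's -x, rising 18 degrees outward, from 165 mm height at the post's axis to 187 mm at its tip (12 mm ball, 68 mm from the post's axis). Origin: under the post, on the table; z up
- peg_mid (a point): point on the peg's axis, 42 mm out from the post's axis, 178.6 mm above the table; axes as hook. When the scoop hangs, the upper bar of its eye (underside 17 mm above the eye's centre) rests on the peg
- mug_mid (a point): mug, green and white, 78 mm wide, 116 mm with its handle, 101 mm tall; point 50 mm above its underside. To be left where it stands
- tea_glass_mid (a point): square glass holding tea sachets, 87 x 83 x 97 mm; point half-way up. To be left where it stands
- mill_mid (a point): wooden pepper mill, 58 mm in diameter, 170 mm tall; point half-way up. To be left where it stands
Not all that is in view belongs to the job. What is shaped like the part that bears tin2_mid but black is not meant.

How it is judged:
On the way, in this order (a step that is already met when the one before it is completed fails the run):
1. the lid is released and springs up (value of joint lid above 0.4 rad).
2. the lid is laid fully back and is still (value of joint lid above 1.8 rad and velocity of joint lid between -0.2 and 0.2 rad/s), for 0.3 s.
3. all tins stand in the row in the box (x of tin0_mid in the frame of box between -0.012 and 0.012 m and y of tin0_mid in the frame of box between -0.104 and 0.104 m and z of tin0_mid in the frame of box between 0.036 and 0.05 m and angle between each of tin0_mid, tin1_mid, tin2_mid, tin3_mid's own z axis and vertical below 0.12 rad and (horizontal distance between tin0_mid and tin1_mid below 0.079 m or horizontal distance between tin0_mid and tin2_mid below 0.079 m or horizontal distance between tin0_mid and tin3_mid below 0.079 m) and x of tin1_mid in the frame of box between -0.012 and 0.012 m and y of tin1_mid in the frame of box between -0.104 and 0.104 m and z of tin1_mid in the frame of box between 0.036 and 0.05 m and (horizontal distance between tin1_mid and tin0_mid below 0.079 m or horizontal distance between tin1_mid and tin2_mid below 0.079 m or horizontal distance between tin1_mid and tin3_mid below 0.079 m) and x of tin2_mid in the frame of box between -0.012 and 0.012 m and y of tin2_mid in the frame of box between -0.104 and 0.104 m and z of tin2_mid in the frame of box between 0.036 and 0.05 m and (horizontal distance between tin2_mid and tin0_mid below 0.079 m or horizontal distance between tin2_mid and tin1_mid below 0.079 m or horizontal distance between tin2_mid and tin3_mid below 0.079 m) and x of tin3_mid in the frame of box between -0.012 and 0.012 m and y of tin3_mid in the frame of box between -0.104 and 0.104 m and z of tin3_mid in the frame of box between 0.036 and 0.05 m and (horizontal distance between tin3_mid and tin0_mid below 0.079 m or horizontal distance between tin3_mid and tin1_mid below 0.079 m or horizontal distance between tin3_mid and tin2_mid below 0.079 m) and horizontal distance between tin0_mid and tin1_mid below 0.212 m and horizontal distance between each of tin0_mid, tin1_mid and tin2_mid below 0.212 m and horizontal distance between each of tin0_mid, tin1_mid, tin2_mid and tin3_mid below 0.212 m), for 0.2 s.
4. the lid is shut and caught (value of joint lid below 0.04 rad), for 0.3 s.
At the end, for the whole second after the job is handed in: Tins upright on the box floor, within 12 mm of the row line, each within 79 mm (axis to axis) of another; lid under 0.04 rad, button up; scoop hanging by its eye on the peg: eye within 34 mm of the peg's middle, 150 to 190 mm high, tilted under 0.35 rad (all of step 3 and value of joint lid below 0.04 rad and value of joint button below 0.003 m and horizontal distance between scoop_eye and peg_mid below 0.034 m and height (world z) of scoop_eye between 0.15 and 0.19 m and angle between scoop_eye's own z axis and vertical below 0.35 rad); the robot touches nothing.
It fails at once if the lid slams back against its stop (faster than 5 rad/s beyond the upright) (value of joint lid above 1.57 rad and velocity of joint lid above 5 rad/s).
It fails at once if the mug is moved more than 40 mm (distance of mug_mid from where it was at the start of the episode above 0.04 m).
It fails at once if the glass of tea sachets is moved more than 40 mm (distance of tea_glass_mid from where it was at the start of the episode above 0.04 m).
It fails at once if the pepper mill is moved more than 40 mm (distance of mill_mid from where it was at the start of the episode above 0.04 m).
Of tin0, tin1, tin2, tin3 only 2 to 4 are there at a start; the rules pass over those that are not, and their reading is None.
At some moment in a run one of tin0, tin1, tin2, tin3 may be knocked a few centimetres aside while the robot is not near it.
It also fails if it takes over 210 s, if anything falls off the work surface, if the arm or the gripper's body presses on something with over 40 N, if the wrist force passes 120 N, or if a joint passes its speed limit or range.

## Working session

There is one attempt and no reset: what is moved stays moved. The work goes in short steps, Python scripts to look and compute and a tool call to move; the robot and the scene stay as the last step left them, time stands still between calls to the robot, and variables do not carry over. Pictures are saved under pics/ and viewed, at most 14 in all, crops included, and the job is handed in when it is done.

Besides the shell and the picture viewer there is one more tool, called after "Call:" as name([rows], argument=value, ...), one row to a line, values as JSON. arm_command: Moves the arm, as the interface text tells. Its arguments: {"type":"object","properties":{"targets":{"type":"array","items":{"type":"array","items":{"type":"array","items":{"type":"number"}}}},"jaw":{"type":"number"},"newtons":{"type":"number"}},"required":["targets"]}

```bash
ls; mkdir -p pics
cat > h.py <<'E'
import numpy as np, cv2
from cell import arm
from scipy.spatial.transform import Rotation as R
def grab(name,save=None):
    s=arm.observe(); im=arm.get_image(name)
    if save: cv2.imwrite('pics/'+save,im['pixels'][:,:,::-1])
    np.savez('/tmp/%s.npz'%name,pos=s['position'],rot=s['ee_rot'],**im)
    return im,s
def cloud(im):
    z=im['z_map'];v,u=np.mgrid[:400,:640]
    p=np.stack([(u-im['cx'])/im['fx']*z,(v-im['cy'])/im['fy']*z,z],-1)
    Rm=np.array(im['rotation']); Rm=Rm if Rm.shape==(3,3) else R.from_rotvec(Rm).as_matrix()
    return p@Rm.T+np.array(im['xyz'])
E
python3 - <<'E'
from h import *
s=arm.observe(); print(s)
for n in('scene','top'):
    im,_=grab(n,n+'0.png'); print(n,im['xyz'],im['rotation'],im['fx'],im['cx'],im['cy'])
E
```

```text
pics
{'clock': 0.0, 'joints': array([-1.25662863,  0.43522579,  0.02497282,  1.57407063, -0.01155457,
        1.13398035, -0.07509693]), 'dq': array([-0.00165889,  0.00188382,  0.00163718,  0.00136481,  0.00076455,
       -0.00080455,  0.00101896]), 'joint_efforts': array([ 6.29176593e-04, -6.67850518e+01,  9.85582620e-01, -3.14453101e+01,
       -6.05643145e-02,  4.27024020e-02,  1.54083773e-04]), 'position': array([0.2528665 , 0.57101096, 0.21715348]), 'ee_rot': array([-6.49972848e-01, -3.07347677e+00,  2.40955649e-03]), 'force': array([-0.4404718 ,  0.52587589,  0.27160507]), 'ft_torque': array([-0.03780302,  0.00276034,  0.01198442]), 'gripper_force': 0.0, 'width': 0.9987053074415789}
scene [ 1.0556125  -0.47715429  1.02335133] [-2.28481282 -1.05251502  0.35612414] 391.974933912555 321.8306252002605 206.75468158279455
top [ 0.33062597 -0.00985911  1.58420088] [-2.13814676  2.17146846 -0.13193659] 493.6583575195256 312.1057189724033 199.17727009828607
```

View pics/scene0.png

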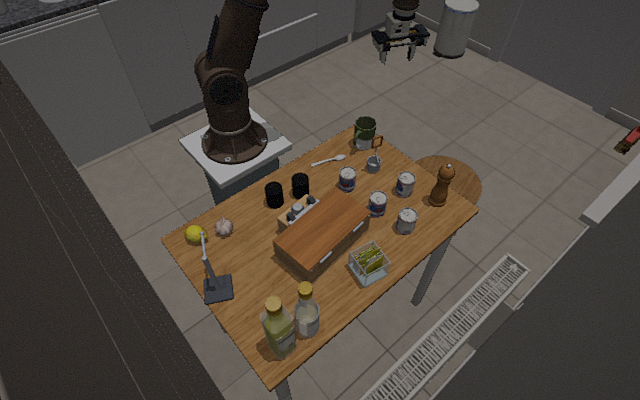

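View pics/top0.png

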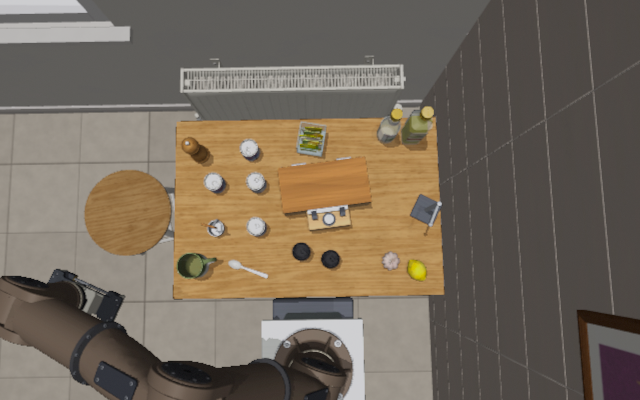

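The top view shows four white/blue tins at (250,150), (214,183), (257,182) and (257,227). The two black ones at (302,252) and (331,260) aren't meant. The scoop is at (216,229), the hook stand at (426,208), the box lid at (325,187) and the button at (329,219). The mug is at (193,265), the glass at (312,139) and the mill at (195,150).

Run:
```python
from h import *
T=np.load('/tmp/top.npz');S=np.load('/tmp/scene.npz')
P=cloud(T);Q=cloud(S)
print('table z',np.median(P[240:260,360:380,2]),P[285,300],P[125,350],P[200,180],P[200,440])
def px(P,n,u,v,w,zlo,zhi):
    p=P[v-w:v+w,u-w:u+w].reshape(-1,3);p=p[(p[:,2]>zlo)&(p[:,2]<zhi)]
    if len(p)<3: print(n,'none');return
    c,r=cv2.minEnclosingCircle(p[:,:2].astype(np.float32))
    print(n,len(p),'mean',p.mean(0).round(3),'circ',np.round(c,3),round(r,3),'zmax',p[:,2].max().round(3))
for n,u,v in [('tA',250,149),('tB',214,183),('tC',257,182),('tD',257,227),('black1',302,252),('black2',331,260)]: px(P,n,u,v,14,.063,.085)
px(P,'scoopcup',216,229,14,.02,.06);px(P,'scoopeye',216,225,20,.1,.17)
px(P,'mug',193,265,22,.08,.12);px(P,'mill',193,150,20,.1,.2);px(P,'glass',312,139,22,.05,.12)
# lid
m=(P[...,2]>.086)&(P[...,2]<.1);m[:,:275]=0;m[:,375:]=0;m[:155]=0;m[235:]=0
lab=cv2.connectedComponentsWithStats(m.astype(np.uint8));i=1+lab[2][1:,4].argmax()
p=P[lab[1]==i];print('lid',len(p),p.mean(0));print(cv2.minAreaRect(p[:,:2].astype(np.float32)*1000))
px(P,'button',329,219,5,.085,.1)
# hook
for nm,C in(('top',P),('scene',Q)):
    q=C.reshape(-1,3);q=q[(q[:,1]<-.25)&(q[:,1]>-.5)&(q[:,0]>.3)&(q[:,0]<.6)&(q[:,2]>.1)&(q[:,2]<.25)]
    print(nm,len(q)); 
    if len(q): print(q[np.argsort(q[:,0])].round(3)[::max(1,len(q)//12)])
q=P.reshape(-1,3);q=q[(q[:,1]<-.25)&(q[:,1]>-.5)&(q[:,0]>.3)&(q[:,0]<.6)&(q[:,2]>.006)&(q[:,2]<.02)];print(len(q),cv2.minAreaRect(q[:,:2].astype(np.float32)*1000))
for nm,C in(('top',P),('scene',Q)):
    q=C.reshape(-1,3);q=q[(abs(q[:,1]-.31)<.09)&(abs(q[:,0]-.39)<.08)&(q[:,2]>.1)&(q[:,2]<.2)]
    print(nm,len(q),q.mean(0),q[np.argsort(q[:,1])].round(3)[::max(1,len(q)//10)])
def crop(f,u0,v0,w,h,k): return cv2.resize(cv2.imread('pics/'+f)[v0:v0+h,u0:u0+w],None,fx=k,fy=k,interpolation=cv2.INTER_CUBIC)
cv2.imwrite('pics/c1.png',np.vstack([crop('top0.png',175,130,200,75,4)[:300],crop('scene0.png',325,110,160,60,5)]))
```

```text
table z -0.000364288597256901 [ 0.25727541  0.03678284 -0.00893687] [ 0.77659291 -0.13494068 -0.00451136] [ 0.53531784  0.42259237 -0.00301682] [ 0.57502121 -0.53317664 -0.44210068]
tA 247 mean [0.688 0.19  0.069] circ [0.688 0.189] 0.03 zmax 0.08
tB 256 mean [0.583 0.301 0.069] circ [0.582 0.301] 0.029 zmax 0.077
tC 245 mean [0.581 0.17  0.069] circ [0.582 0.17 ] 0.029 zmax 0.077
tD 256 mean [0.441 0.168 0.069] circ [0.441 0.168] 0.029 zmax 0.081
black1 258 mean [0.362 0.03  0.069] circ [0.362 0.03 ] 0.028 zmax 0.078
black2 257 mean [ 0.338 -0.059  0.069] circ [ 0.337 -0.06 ] 0.028 zmax 0.079
scoopcup 80 mean [0.44  0.3   0.036] circ [0.441 0.298] 0.027 zmax 0.059
scoopeye 36 mean [0.439 0.296 0.144] circ [0.439 0.297] 0.019 zmax 0.156
mug 224 mean [0.328 0.352 0.095] circ [0.327 0.346] 0.055 zmax 0.109
mill 252 mean [0.678 0.353 0.147] circ [0.682 0.357] 0.026 zmax 0.174
glass 596 mean [ 0.719 -0.007  0.071] circ [ 0.72  -0.007] 0.059 zmax 0.101
lid 4040 [ 0.56142583 -0.04369568  0.09402859]
((559.237060546875, -44.9237060546875), (161.49855041503906, 272.5845947265625), 6.60709476
[... 679 characters left out ...]
[ 0.495 -0.37   0.13 ]
 [ 0.496 -0.376  0.178]]
502 ((453.375244140625, -336.6982421875), (287.1940002441406, 169.6603240966797), 2.7915053367614746)
top 76 [0.38819591 0.33158907 0.12226097] [[0.433 0.279 0.127]
 [0.438 0.283 0.149]
 [0.438 0.292 0.152]
 [0.441 0.301 0.15 ]
 [0.441 0.307 0.149]
 [0.444 0.316 0.148]
 [0.311 0.328 0.1  ]
 [0.358 0.345 0.109]
 [0.362 0.367 0.101]
 [0.353 0.388 0.103]
 [0.33  0.398 0.109]]
scene 112 [0.41112602 0.3140496  0.1215798 ] [[0.435 0.274 0.124]
 [0.436 0.279 0.153]
 [0.435 0.283 0.132]
 [0.44  0.292 0.108]
 [0.437 0.3   0.101]
 [0.447 0.308 0.112]
 [0.442 0.311 0.121]
 [0.444 0.315 0.142]
 [0.346 0.328 0.1  ]
 [0.358 0.375 0.104]
 [0.315 0.399 0.1  ]]
```

View pics/c1.png

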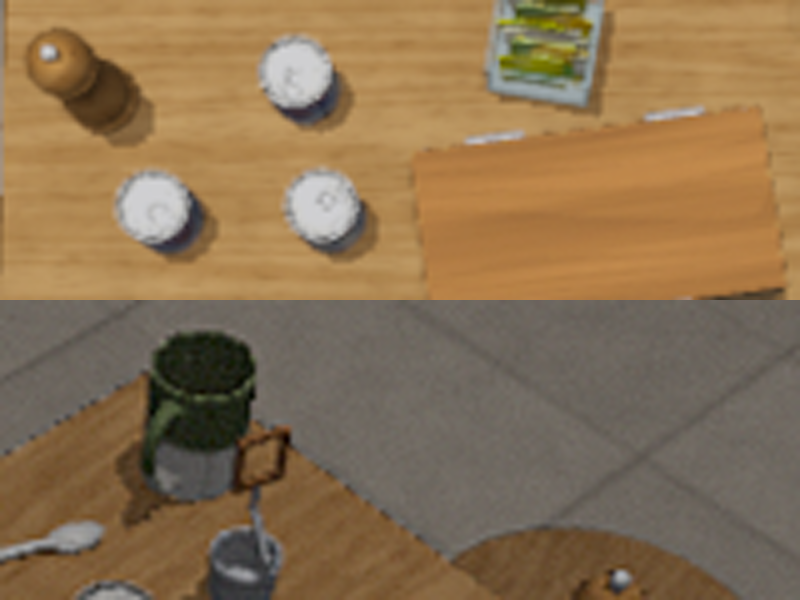

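```bash
cat >> h.py <<'E'
def plan(goal,rot=None,vert_yaw=None):
    """world goal TCP + tool y-closing direction yaw (deg of tool y line) -> rows for commanded move in tool axes (from measured pose)"""
    s=arm.observe();M=R.from_rotvec(s['ee_rot']);
    if vert_yaw is not None: rot=down(vert_yaw,M)
    d=(M.inv()).apply(np.array(goal)-s['position']);t=(M.inv()*rot).as_rotvec() if rot is not None else np.zeros(3)
    n=max(np.linalg.norm(d)/.055,np.degrees(np.linalg.norm(t))/10)
    print('shift',d.round(4),'turn',t.round(4),'n>=',round(n,1))
def down(a,M):
    a=np.radians(a);best=None
    for k in(0,np.pi):
        y=np.array([np.cos(a+k),np.sin(a+k),0]);z=np.array([0,0,-1.]);x=np.cross(y,z)
        c=R.from_matrix(np.stack([x,y,z],1))
        if best is None or (M.inv()*c).magnitude()<(M.inv()*best).magnitude():best=c
    return best
def st():
    s=arm.observe();M=R.from_rotvec(s['ee_rot']).as_matrix()
    print('t',round(s['clock'],2),'p',s['position'].round(4),'q',s['joints'].round(2),'F',s['force'].round(1),'w',round(s['width']*91.8,1),'g',round(s['gripper_force'],1));print('x',M[:,0].round(3),'y',M[:,1].round(3),'z',M[:,2].round(3))
yw=np.radians(6.7);BX=np.array([np.cos(yw),np.sin(yw),0]);BY=np.array([-np.sin(yw),np.cos(yw),0]);BO=np.array([.5633,-.0438,0])
def box(x,y,z): return BO+BX*x+BY*y+np.array([0,0,z])
E
python3 - <<'E'
from h import *
st()
plan(box(-.106,0,.13),vert_yaw=6.7);plan(box(-.106,0,.13),vert_yaw=96.7)
im,_=grab('wrist');print(im['T_tool_cam'].round(3),im['fx'],im['cx'],im['cy'])
E
```

```text
t 0.1 p [0.2529 0.5711 0.2172] q [-1.26  0.44  0.02  1.57 -0.01  1.13 -0.08] F [ 0.5 -0.2  0.2] w 91.7 g 0.0
x [-0.914  0.405 -0.   ] y [ 0.405  0.914 -0.001] z [-0.    -0.001 -1.   ]
shift [-0.4415 -0.4903  0.088 ] turn [-1.200e-03  8.000e-04  1.037e+00] n>= 12.1
shift [-0.4415 -0.4903  0.088 ] turn [-1.300e-03 -2.000e-04 -5.338e-01] n>= 12.1
[[-0.    -0.968 -0.249  0.066]
 [ 1.    -0.001  0.001 -0.001]
 [-0.001 -0.249  0.968 -0.167]
 [ 0.     0.     0.     1.   ]] 309.70691628693146 321.3650858915278 201.13228734347905
```

The crop confirms three identical white-lidded tins with blue labels. The fourth, at (257,227), measured the same. It also shows the scoop's wooden eye beside the mug. I'll move to the button now.

Call:
arm_command([
  [[-0.036, -0.04, 0, 0, 0, 0], [-0.036, -0.04, 0, 0, 0, 0], [-0.036, -0.04, 0, 0, 0, 0], [-0.036, -0.04, 0, 0, 0, 0], [-0.036, -0.04, 0, 0, 0, 0], [-0.036, -0.04, 0, 0, 0, 0], [-0.036, -0.04, 0, 0, 0, 0], [-0.036, -0.04, 0, 0, 0, 0], [-0.036, -0.04, 0, 0, 0, 0], [-0.036, -0.04, 0, 0, 0, 0]],
], jaw=0.0)

```text
clock: 1.4
position: [0.4205, 0.0583, 0.2181]
ee_rot: [0.65, 3.073, 0.001]
force: [0.8, 0.5, 1.0]
width: 0.009
gripper_force: 0.0
```

Call:
arm_command([
  [[-0.036, -0.04, 0, 0, 0, 0], [-0.036, -0.04, 0, 0, 0, 0], [0, 0, 0, 0, 0, -0.18], [0, 0, 0, 0, 0, -0.18], [0, 0, 0, 0, 0, -0.17], [0, 0, 0, 0, 0, 0]],
])

```text
clock: 2.15
position: [0.4535, -0.0424, 0.2178]
ee_rot: [0.176, -3.136, -0.0]
force: [0.1, -0.4, -0.4]
width: 0.007
gripper_force: 0.0
```

Run:
```python
from h import *
st()
plan(box(-.113,0,.125),vert_yaw=96.7)
```

```text
t 2.15 p [ 0.4535 -0.0424  0.2178] q [-0.34  0.15  0.37  1.99 -0.06  1.01  1.74] F [ 0.1 -0.4 -0.4] w 0.6 g 0.0
x [-0.994 -0.112  0.   ] y [-0.112  0.994  0.   ] z [-0.  0. -1.]
shift [ 0.004  -0.0142  0.0928] turn [ 0.0001 -0.0003 -0.0051] n>= 1.7
```

Call:
arm_command([
  [[0.004, -0.014, 0.04, 0, 0, 0], [0, 0, 0.04, 0, 0, 0], [0, 0, 0.02, 0, 0, 0], [0, 0, 0.008, 0, 0, 0], [0, 0, 0.005, 0, 0, 0], [0, 0, 0.003, 0, 0, 0], [0, 0, 0, 0, 0, 0]],
])

```text
clock: 3.02
position: [0.4516, -0.0566, 0.1023]
ee_rot: [-0.177, 3.136, 0.0]
force: [0.7, -0.3, 0.5]
width: 0.001
gripper_force: 0.0
```

Run:
```python
from h import *
st();T,_=grab('top');P=cloud(T)
p=P.reshape(-1,3);b=(p-BO);x=b@BX;y=b@BY;m=(x>-.1)&(x<.1)&(y>.06)&(y<.13)&(p[:,2]>.05)
for a in np.arange(-.09,.1,.02):
    k=m&(abs(x-a)<.01)
    if k.any():print(round(a,2),np.percentile(p[k,2],[5,50,95]).round(3))
```

```text
t 3.02 p [ 0.4516 -0.0566  0.1023] q [-0.27  0.31  0.35  2.13 -0.16  0.72  1.87] F [ 0.7 -0.3  0.5] w 0.1 g 0.0
x [-0.994 -0.113 -0.001] y [-0.113  0.994  0.   ] z [ 0.001  0.    -1.   ]
-0.09 [0.077 0.218 0.223]
-0.07 [0.061 0.095 0.218]
-0.05 [0.09  0.095 0.101]
-0.03 [0.09  0.095 0.1  ]
-0.01 [0.089 0.095 0.1  ]
0.01 [0.09  0.095 0.1  ]
0.03 [0.089 0.094 0.1  ]
0.05 [0.088 0.094 0.099]
0.07 [0.086 0.093 0.1  ]
```

Call:
arm_command([
  [[0, 0, 0.003, 0, 0, 0], [0, 0, 0, 0, 0, 0]],
])

```text
clock: 3.32
position: [0.4513, -0.0566, 0.0989]
ee_rot: [-0.178, 3.137, 0.0]
force: [0.2, 0.3, -0.2]
width: 0.006
gripper_force: 0.0
```

Run:
```python
from h import *
print(arm.tip_reach);st();T,_=grab('wrist','w1.png')
```

```text
0.019
t 3.33 p [ 0.4513 -0.0566  0.0989] q [-0.27  0.32  0.34  2.14 -0.16  0.71  1.87] F [ 0.2  0.3 -0.2] w 0.5 g 0.0
x [-0.994 -0.113 -0.   ] y [-0.113  0.994  0.   ] z [-0.  0. -1.]
```

View pics/w1.png

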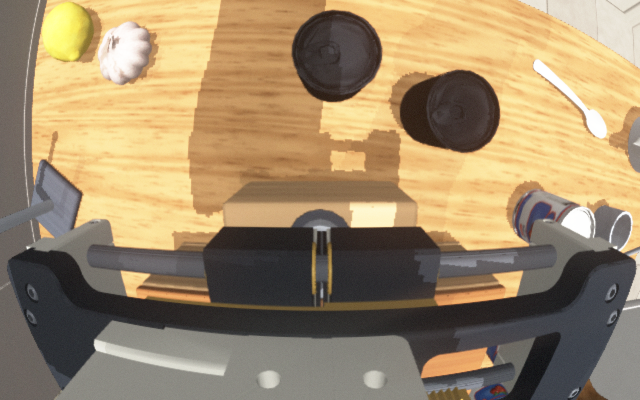

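```bash
cat >> h.py <<'E'
def wcloud(f='/tmp/wrist.npz'):
    D=np.load(f);v,u=np.mgrid[:400,:640];dx=u-D['cx'];dy=v-D['cy'];r=np.hypot(dx,dy)+1e-9;th=r/D['fx']
    z=D['z_map'];t=np.tan(th)*z;c=np.stack([dx/r*t,dy/r*t,z],-1)
    T=D['T_tool_cam'];p=c@T[:3,:3].T+T[:3,3]
    return R.from_rotvec(D['rot']).apply(p.reshape(-1,3)).reshape(400,640,3)+D['pos'],p
E
python3 - <<'E'
from h import *
W,t=wcloud()
for u,v in [(320,213),(320,217),(320,221),(320,224),(300,224),(340,224),(320,195),(260,205),(380,205),(321,240),(321,270),(321,295),(250,250),(250,270),(250,296),(390,296)]:
    b=W[v,u]-BO;print(u,v,'world',W[v,u].round(3),'box',(b@BX).round(3),(b@BY).round(3),'tool',t[v,u].round(3))
E
```

```text
320 213 world [ 0.44  -0.059  0.081] box -0.124 -0.001 tool [ 0.011 -0.001  0.018]
320 217 world [ 0.443 -0.059  0.081] box -0.121 -0.001 tool [ 0.009 -0.001  0.018]
320 221 world [ 0.444 -0.059  0.085] box -0.12 -0.001 tool [ 0.007 -0.001  0.014]
320 224 world [ 0.444 -0.059  0.089] box -0.12 -0.001 tool [ 0.007 -0.001  0.009]
300 224 world [ 0.449 -0.071  0.08 ] box -0.117 -0.014 tool [ 0.004 -0.014  0.019]
340 224 world [ 0.446 -0.046  0.081] box -0.117 0.012 tool [0.004 0.011 0.018]
320 195 world [ 0.434 -0.06   0.057] box -0.13 -0.001 tool [ 0.017 -0.001  0.042]
260 205 world [ 0.44  -0.098  0.077] box -0.128 -0.039 tool [ 0.016 -0.04   0.022]
380 205 world [ 0.431 -0.022  0.078] box -0.128 0.037 tool [0.016 0.037 0.021]
321 240 world [ 0.442 -0.058  0.122] box -0.122 -0.0 tool [ 0.01  -0.001 -0.023]
321 270 world [ 0.423 -0.06   0.191] box -0.141 -0.0 tool [ 0.028 -0.001 -0.093]
321 295 world [ 0.454 -0.057  0.154] box -0.11 -0.0 tool [-0.003 -0.001 -0.055]
250 250 world [ 0.418 -0.079  0.196] box -0.149 -0.018 tool [ 0.036 -0.018 -0.097]
250 270 world [ 0.423 -0.079  0.197] box -0.144 -0.018 tool [ 0.031 -0.019 -0.098]
250 296 world [ 0.43  -0.078  0.198] box -0.136 -0.019 tool [ 0.024 -0.019 -0.099]
390 296 world [ 0.426 -0.042  0.197] box -0.136 0.018 tool [ 0.023  0.018 -0.098]
```

Run:
```python
from h import *
st();T,_=grab('top','t2.png');P=cloud(T);S,_=grab('scene')
p=np.vstack([P.reshape(-1,3),cloud(S).reshape(-1,3)]);b=(p-BO);x=b@BX;y=b@BY;m=(abs(y)>.07)&(abs(y)<.13)&(p[:,2]>.05)
for a in np.arange(-.09,.15,.02):
    k=m&(abs(x-a)<.01)
    if k.any():print(round(a,2),k.sum(),np.percentile(p[k,2],[5,50,95]).round(3))
```

```text
t 3.38 p [ 0.4513 -0.0566  0.0989] q [-0.27  0.32  0.34  2.14 -0.16  0.71  1.87] F [-0.7  0.6  0.1] w 0.3 g 0.0
x [-0.994 -0.113  0.   ] y [-0.113  0.994  0.   ] z [-0.  0. -1.]
-0.09 251 [0.184 0.216 0.22 ]
-0.07 323 [0.079 0.097 0.216]
-0.05 416 [0.091 0.096 0.1  ]
-0.03 433 [0.091 0.096 0.099]
-0.01 487 [0.09  0.095 0.099]
0.01 491 [0.09  0.095 0.099]
0.03 487 [0.089 0.095 0.099]
0.05 510 [0.09  0.094 0.098]
0.07 472 [0.057 0.091 0.097]
```

Run:
```python
from h import *
im=cv2.imread('pics/w1.png')[170:310,220:430]
cv2.imwrite('pics/c2.png',cv2.resize(im,None,fx=3.8,fy=3.8,interpolation=cv2.INTER_CUBIC))
```

```text
(no output)
```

View pics/c2.png

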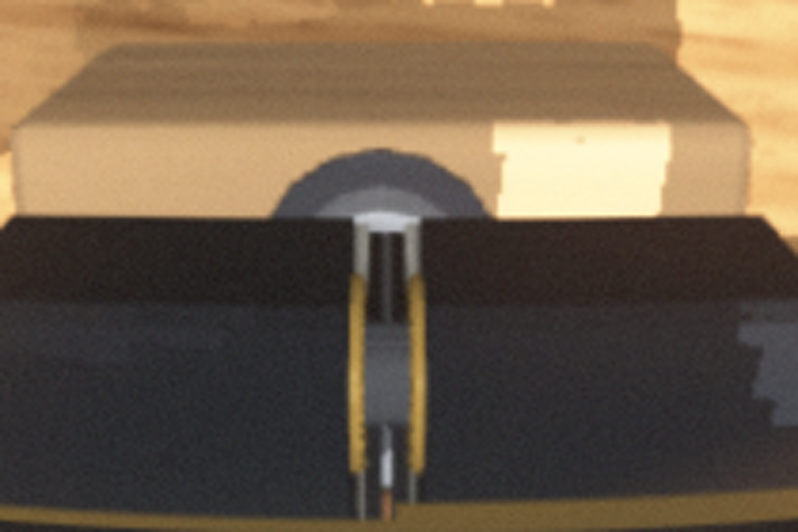

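Call:
arm_command([
  [[0, 0, 0.002, 0, 0, 0], [0, 0, 0.002, 0, 0, 0], [0, 0, 0, 0, 0, 0]],
])

```text
clock: 3.85
position: [0.4511, -0.0567, 0.0947]
ee_rot: [0.177, -3.136, -0.0]
force: [-0.3, -0.5, 0.3]
width: 0.005
gripper_force: 0.0
```

Run:
```python
from h import *
st();grab('wrist');W,t=wcloud();c=cv2.imread('pics/w1.png')
for v in range(205,228,3):
    for u in (290,320,350):
        b=W[v,u]-BO;print(u,v,(b@BX).round(3),(b@BY).round(3),W[v,u,2].round(3),end=' | ')
    print()
```

```text
t 3.85 p [ 0.4511 -0.0567  0.0947] q [-0.27  0.33  0.34  2.14 -0.17  0.7   1.87] F [-0.3 -0.5  0.3] w 0.5 g 0.0
x [-0.994 -0.113  0.   ] y [-0.113  0.994  0.   ] z [-0. -0. -1.]
290 205 -0.13 -0.02 0.077 | 320 205 -0.129 -0.001 0.077 | 350 205 -0.13 0.018 0.078 | 
290 208 -0.128 -0.02 0.078 | 320 208 -0.128 -0.001 0.077 | 350 208 -0.128 0.018 0.078 | 
290 211 -0.126 -0.02 0.077 | 320 211 -0.127 -0.001 0.08 | 350 211 -0.126 0.017 0.08 | 
290 214 -0.124 -0.02 0.078 | 320 214 -0.125 -0.001 0.081 | 350 214 -0.124 0.018 0.078 | 
290 217 -0.122 -0.02 0.079 | 320 217 -0.123 -0.001 0.08 | 350 217 -0.122 0.018 0.079 | 
290 220 -0.12 -0.02 0.078 | 320 220 -0.121 -0.001 0.08 | 350 220 -0.12 0.018 0.08 | 
290 223 -0.119 -0.02 0.079 | 320 223 -0.12 -0.001 0.083 | 350 223 -0.118 0.018 0.079 | 
290 226 -0.117 -0.02 0.079 | 320 226 -0.12 -0.001 0.09 | 350 226 -0.116 0.018 0.078 |
```

The measured pose follows the command exactly and the force is zero, so the tips aren't touching anything yet. I'll keep going down in small steps.

Call:
arm_command([
  [[0, 0, 0.002, 0, 0, 0], [0, 0, 0.002, 0, 0, 0], [0, 0, 0, 0, 0, 0]],
])

```text
clock: 4.28
position: [0.4512, -0.0567, 0.0907]
ee_rot: [0.178, -3.136, 0.0]
force: [0.5, 0.7, 0.6]
width: 0.008
gripper_force: 0.0
```

Call:
arm_command([
  [[0, 0, 0.002, 0, 0, 0], [0, 0, 0.002, 0, 0, 0], [0, 0, 0, 0, 0, 0]],
])

```text
clock: 4.65
position: [0.4512, -0.0567, 0.0868]
ee_rot: [0.178, -3.136, 0.0]
force: [0.0, 0.1, -0.2]
width: 0.005
gripper_force: 0.0
```

Run:
```python
from h import *
w,_=grab('wrist','w3.png');s,_=grab('scene','s3.png')
a=cv2.imread('pics/w3.png')[180:260,250:400];b=cv2.imread('pics/s3.png')[175:245,250:350]
cv2.imwrite('pics/c3.png',np.vstack([cv2.resize(a,(560,300),interpolation=cv2.INTER_CUBIC),cv2.resize(b,(560,300),interpolation=cv2.INTER_CUBIC)]))
```

```text
(no output)
```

View pics/c3.png

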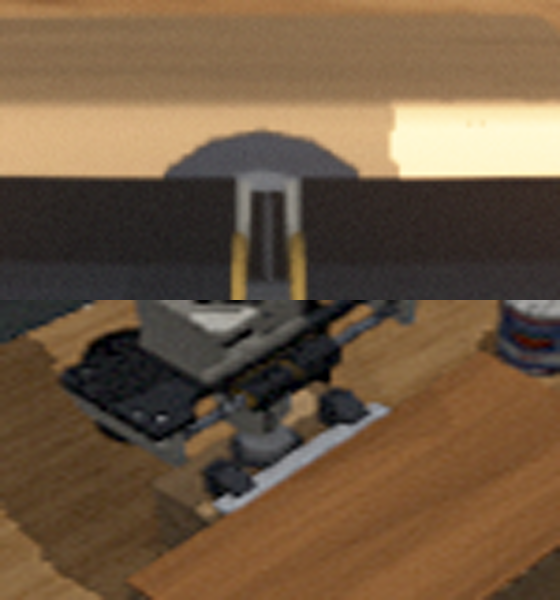

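Run:
```python
from h import *
S=np.load('/tmp/scene.npz');P=cloud(S)
for v in range(198,214):
    print(v,[tuple(np.round([(P[v,u]-BO)@BX*1000,(P[v,u]-BO)@BY*1000,P[v,u,2]*1000]).astype(int)) for u in range(288,310,3)])
```

```text
198 [(np.int64(-124), np.int64(-19), np.int64(132)), (np.int64(-88), np.int64(-38), np.int64(180)), (np.int64(-81), np.int64(-33), np.int64(181)), (np.int64(-79), np.int64(-23), np.int64(174)), (np.int64(-102), np.int64(9), np.int64(126)), (np.int64(-123), np.int64(41), np.int64(80)), (np.int64(-103), np.int64(34), np.int64(102)), (np.int64(-91), np.int64(35), np.int64(112))]
199 [(np.int64(-125), np.int64(-18), np.int64(126)), (np.int64(-85), np.int64(-41), np.int64(180)), (np.int64(-85), np.int64(-30), np.int64(171)), (np.int64(-79), np.int64(-24), np.int64(170)), (np.int64(-105), np.int64(11), np.int64(117)), (np.int64(-121), np.int64(39), np.int64(78)), (np.int64(-104), np.int64(34), np.int64(97)), (np.int64(-90), np.int64(34), np.int64(108))]
200 [(np.int64(-89), np.int64(-49), np.int64(180)), (np.int64(-85), np.int64(-41), np.int64(176)), (np.int64(-85), np.int64(-30), np.int64(167)), (np.int64(-107), np.int64(1), np.int64(119)), (np.int64(-104), np.int64(10), np.int64(114)), (np.int64(-118), np.int64(36), np.int64(78)), (np.int64(-102), np.int64(33), np.int64(95)), (np.int64(-
[... 4188 characters left out ...]
06)), (np.int64(-111), np.int64(-24), np.int64(81)), (np.int64(-105), np.int64(-16), np.int64(79)), (np.int64(-99), np.int64(-10), np.int64(79)), (np.int64(-84), np.int64(-11), np.int64(93)), (np.int64(-77), np.int64(-6), np.int64(94)), (np.int64(-68), np.int64(-3), np.int64(100)), (np.int64(-63), np.int64(5), np.int64(96))]
213 [(np.int64(-100), np.int64(-44), np.int64(106)), (np.int64(-92), np.int64(-40), np.int64(108)), (np.int64(-101), np.int64(-21), np.int64(82)), (np.int64(-93), np.int64(-16), np.int64(85)), (np.int64(-81), np.int64(-15), np.int64(95)), (np.int64(-73), np.int64(-10), np.int64(97)), (np.int64(-68), np.int64(-2), np.int64(94)), (np.int64(-63), np.int64(5), np.int64(92))]
```

Call:
arm_command([
  [[0, 0, 0.002, 0, 0, 0], [0, 0, 0.002, 0, 0, 0], [0, 0, 0, 0, 0, 0]],
])

```text
clock: 5.12
position: [0.4514, -0.0567, 0.0829]
ee_rot: [-0.178, 3.137, 0.0]
force: [-0.5, -0.7, 1.0]
width: 0.003
gripper_force: 0.8
```

Call:
arm_command([
  [[0, 0, 0.002, 0, 0, 0], [0, 0, 0.002, 0, 0, 0], [0, 0, 0, 0, 0, 0]],
])

```text
clock: 5.5
position: [0.4514, -0.0566, 0.0788]
ee_rot: [-0.178, 3.136, 0.0]
force: [-0.2, 0.3, 1.5]
width: 0.0
gripper_force: 1.3
```

Call:
arm_command([
  [[0, 0, 0.002, 0, 0, 0], [0, 0, 0.002, 0, 0, 0], [0, 0, 0, 0, 0, 0]],
])

```text
clock: 5.88
position: [0.4514, -0.0567, 0.0754]
ee_rot: [-0.177, 3.136, 0.001]
force: [-3.9, 0.4, 14.4]
width: 0.005
gripper_force: 6.8
```

Run:
```python
from h import *
st();S,_=grab('scene');P=cloud(S)
for v in range(203,213):
    print(v,[tuple(int(round(k)) for k in[(P[v,u]-BO)@BX*1000,(P[v,u]-BO)@BY*1000,P[v,u,2]*1000]) for u in range(291,306,3)])
p=P[230:240,300:340].reshape(-1,3);print(p[:,2].mean())
```

```text
t 5.88 p [ 0.4514 -0.0567  0.0754] q [-0.25  0.36  0.33  2.16 -0.19  0.65  1.89] F [-3.9  0.4 14.4] w 0.5 g 6.8
x [-0.994 -0.113 -0.   ] y [-0.113  0.994  0.   ] z [ 0.  0. -1.]
203 [(-85, -43, 165), (-106, -13, 119), (-106, -1, 108), (-106, 11, 98), (-110, 27, 79)]
204 [(-113, -19, 114), (-106, -14, 115), (-106, -1, 103), (-105, 10, 93), (-105, 22, 83)]
205 [(-115, -17, 105), (-104, -16, 114), (-105, -3, 101), (-108, 12, 85), (-107, 24, 75)]
206 [(-115, -18, 102), (-104, -15, 108), (-105, -3, 95), (-105, 10, 84), (-99, 17, 83)]
207 [(-123, -12, 84), (-104, -16, 105), (-104, -4, 93), (-104, 8, 82), (-97, 14, 82)]
208 [(-122, -13, 81), (-105, -15, 98), (-104, -5, 89), (-98, 3, 87), (-94, 11, 83)]
209 [(-117, -17, 84), (-110, -11, 84), (-102, -6, 87), (-97, 1, 84), (-93, 10, 79)]
210 [(-116, -19, 82), (-107, -15, 86), (-99, -9, 87), (-96, 0, 82), (-89, 6, 82)]
211 [(-114, -20, 80), (-105, -17, 85), (-99, -10, 83), (-93, -3, 82), (-88, 5, 79)]
212 [(-112, -22, 78), (-104, -18, 82), (-97, -11, 81), (-93, -4, 78), (-87, 3, 77)]
0.17506298738245044
```

The button is down and the lid has sprung up (height 0.175 where it used to be 0.094). With the jaws closed, the tips reach about 27 mm less than stated. I'll retreat, open the jaws and measure the fingers.

Call:
arm_command([
  [[0.01, 0, -0.02, 0, 0, 0], [0.01, 0, -0.04, 0, 0, 0], [0, 0, -0.04, 0, 0, 0], [0, 0, 0, 0, 0, 0], [0, 0, 0, 0, 0, 0], [0, 0, 0, 0, 0, 0], [0, 0, 0, 0, 0, 0]],
], jaw=0.09)

```text
clock: 6.8
position: [0.4309, -0.059, 0.1741]
ee_rot: [0.177, -3.135, 0.0]
force: [0.6, -0.5, -0.1]
width: 0.716
gripper_force: 0.0
```

Run:
```python
from h import *
st();w,_=grab('wrist','w4.png');W,t=wcloud()
m=(abs(t[...,0])<.03)&(abs(t[...,1])<.08)&(t[...,2]<.03)&(t[...,2]>-.11)&(w['z_map']>0)
p=t[m];print(len(p))
for a in np.arange(-.075,.08,.01):
    k=abs(p[:,1]-a)<.005
    if k.any():print(round(a,3),k.sum(),'zmax',np.percentile(p[k,2],[50,90,99]).round(3),'x',p[k,0].min().round(3),p[k,0].max().round(3))
S,_=grab('scene');P=cloud(S).reshape(-1,3);b=P-BO;x=b@BX;y=b@BY
k=(abs(y)<.12)&(abs(x)<.1)&(P[:,2]>.1)
q=np.c_[x,P[:,2]][k]
for z in np.arange(.11,.26,.015):
    j=abs(q[:,1]-z)<.007
    if j.any():print('z',z.round(3),j.sum(),np.percentile(q[j,0],[10,50,90]).round(3))
```

```text
t 6.8 p [ 0.4309 -0.059   0.1741] q [-0.32  0.17  0.38  2.09 -0.08  0.89  1.8 ] F [ 0.6 -0.5 -0.1] w 65.7 g 0.0
x [-0.994 -0.113  0.002] y [-0.113  0.994 -0.   ] z [-0.002 -0.    -1.   ]
24889
-0.075 1052 zmax [-0.092 -0.083 -0.078] x 0.008 0.03
-0.065 434 zmax [-0.099 -0.098 -0.093] x 0.019 0.03
-0.055 949 zmax [-0.099 -0.098 -0.097] x 0.01 0.03
-0.045 1479 zmax [-0.099 -0.028 -0.016] x 0.01 0.03
-0.035 3176 zmax [-0.085 -0.029 -0.012] x -0.01 0.03
-0.025 813 zmax [-0.093 -0.091 -0.091] x 0.024 0.03
-0.015 988 zmax [-0.093 -0.092 -0.091] x 0.021 0.03
-0.005 1102 zmax [-0.093 -0.092 -0.091] x 0.021 0.03
0.005 1089 zmax [-0.093 -0.092 -0.09 ] x 0.021 0.03
0.015 1040 zmax [-0.093 -0.092 -0.09 ] x 0.021 0.03
0.025 956 zmax [-0.093 -0.092 -0.091] x 0.021 0.03
0.035 3963 zmax [-0.093 -0.033 -0.013] x -0.024 0.03
0.045 2652 zmax [-0.099 -0.039 -0.02 ] x -0.026 0.03
0.055 2112 zmax [-0.099 -0.098 -0.098] x -0.029 0.03
0.065 1061 zmax [-0.1   -0.098 -0.092] x -0.03 0.03
0.075 2023 zmax [-0.091 -0.084 -0.079] x -0.03 0.03
z 0.11 370 [-0.089  0.067  0.07 ]
z 0.125 316 [0.058 0.06  0.064]
z 0.14 327 [0.051 0.054 0.057]
z 0.155 321 [0.044 0.047 0.05 ]
z 0.17 334 [0.037 0.041 0.043]
z 0.185 359 [0.031 0.034 0.037]
z 0.2 363 [0.024 0.027 0.03 ]
z 0.215 429 [0.015 0.02  0.023]
z 0.23 147 [0.008 0.012 0.014]
z 0.26 49 [-0.1   -0.099 -0.098]
```

View pics/w4.png

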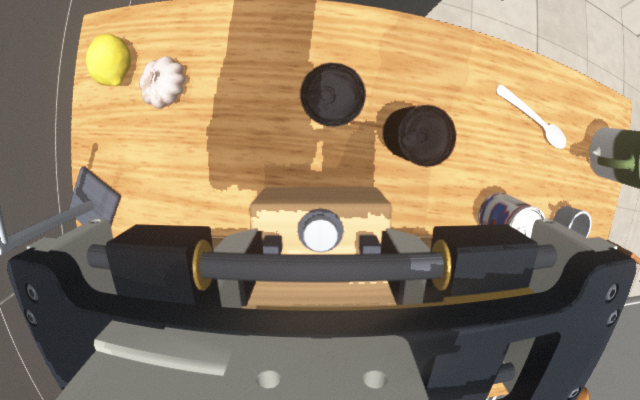

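Seen in the tool frame, the real fingertips sit at about z = -9 mm, so I'll apply a -28 mm offset to the grasp point. The lid stands at about 1.15 rad. Next I'll push it back slowly with the jaws closed.

Call:
arm_command([
  [[-0.03, 0, -0.003, 0, 0, 0], [-0.045, 0, 0, 0, 0, 0], [-0.04, 0, 0, 0, 0, 0], [-0.02, 0, 0, 0, 0, 0], [-0.008, 0, 0, 0, 0, 0], [-0.008, 0, 0, 0, 0, 0], [-0.008, 0, 0, 0, 0, 0], [-0.008, 0, 0, 0, 0, 0], [-0.008, 0, 0, 0, 0, 0], [-0.008, 0, 0, 0, 0, 0]],
], jaw=0.0)

```text
clock: 8.15
position: [0.6138, -0.0382, 0.178]
ee_rot: [-0.178, 3.136, 0.0]
force: [-0.9, -0.5, -0.3]
width: 0.009
gripper_force: 0.0
```

Call:
arm_command([
  [[-0.006, 0, 0, 0, 0, 0], [-0.006, 0, 0, 0, 0, 0], [-0.006, 0, 0, 0, 0, 0], [-0.006, 0, 0, 0, 0, 0], [-0.006, 0, 0, 0, 0, 0], [-0.006, 0, 0, 0, 0, 0], [0, 0, 0, 0, 0, 0], [0, 0, 0, 0, 0, 0]],
])

```text
clock: 9.15
position: [0.6489, -0.0343, 0.1779]
ee_rot: [0.177, -3.136, 0.0]
force: [-0.0, -0.1, -0.5]
width: 0.007
gripper_force: 0.0
```

```bash
cat >> h.py <<'E'
def lidprof():
    S,_=grab('scene');P=cloud(S).reshape(-1,3);b=P-BO;x=b@BX;y=b@BY
    k=(abs(y)<.13)&(x<.16)&(x>-.02)&(P[:,2]>.1)
    for z in np.arange(.11,.26,.02):
        j=k&(abs(P[:,2]-z)<.007)
        if j.any():print('z',z.round(3),j.sum(),np.percentile(x[j],[10,50,90]).round(3))
E
python3 - <<'E'
from h import *
st();b=arm.observe()['position']-BO;print(b@BX,b@BY);lidprof()
E
```

```text
t 9.15 p [ 0.6489 -0.0343  0.1779] q [-0.27  0.52  0.37  1.58 -0.2   1.08  1.83] F [-0.  -0.1 -0.5] w 0.6 g 0.0
x [-0.994 -0.113  0.   ] y [-0.113  0.994 -0.   ] z [-0. -0. -1.]
0.08609625951492283 -0.0005680260198264262
z 0.11 30 [0.059 0.083 0.087]
z 0.13 17 [0.091 0.093 0.094]
z 0.15 24 [0.097 0.099 0.101]
z 0.17 16 [0.104 0.106 0.108]
z 0.19 27 [0.094 0.112 0.115]
z 0.21 58 [0.093 0.119 0.121]
z 0.23 117 [0.119 0.122 0.124]
z 0.25 33 [0.062 0.096 0.119]
```

The lid is laid back at about 1.9 rad. Before planning the tin placing, I'll measure the real finger thickness from the earlier wrist depth.

Call:
arm_command([
  [[0.03, 0, -0.02, 0, 0, 0], [0.05, 0, -0.05, 0, 0, 0], [0.03, 0.04, -0.03, 0, 0, 0]],
], jaw=0.09)

```text
clock: 9.57
position: [0.5398, -0.0096, 0.2739]
ee_rot: [-0.168, 3.136, -0.002]
force: [1.3, 2.0, 0.6]
width: 0.286
gripper_force: 0.0
```

Run:
```python
from h import *
W,t=wcloud();D=np.load('/tmp/wrist.npz')
for lo in np.arange(-.07,-.005,.008):
  for s in(-1,1):
    k=(abs(t[...,0])<.03)&(s*t[...,1]>.02)&(s*t[...,1]<.07)&(t[...,2]>lo)&(t[...,2]<lo+.008)
    p=t[k]
    if len(p)>5:print(round(lo,3),s,len(p),'y',np.percentile(p[:,1],[1,50,99]).round(4),'x',np.percentile(p[:,0],[1,50,99]).round(4))
st();T,_=grab('top');P=cloud(T)
for n,u,v in [('tA',250,149),('tB',214,183),('tC',257,182),('tD',257,227)]:
    p=P[v-16:v+16,u-16:u+16].reshape(-1,3);p=p[(p[:,2]>.063)&(p[:,2]<.085)];print(n,len(p),np.round(cv2.minEnclosingCircle(p[:,:2].astype(np.float32))[0],3) if len(p)>9 else 0)
```

```text
-0.07 -1 187 y [-0.0361 -0.0357 -0.0353] x [-0.0047  0.0039  0.0108]
-0.07 1 162 y [0.0342 0.0347 0.0354] x [-0.0023  0.0046  0.0109]
-0.062 -1 292 y [-0.0361 -0.0354 -0.0331] x [-0.01   -0.0015  0.0068]
-0.062 1 270 y [0.0322 0.0344 0.0353] x [-0.0079 -0.0011  0.0058]
-0.054 -1 98 y [-0.0339 -0.0334 -0.0329] x [-0.0092 -0.0044  0.0025]
-0.054 1 93 y [0.0321 0.0324 0.033 ] x [-0.0093 -0.0037  0.0022]
-0.046 -1 189 y [-0.0501 -0.0384 -0.033 ] x [-0.0089  0.0109  0.0116]
-0.046 1 191 y [0.0321 0.0386 0.0495] x [-0.009   0.0109  0.0116]
-0.038 -1 252 y [-0.0499 -0.0401 -0.0331] x [-0.009   0.0109  0.0117]
-0.038 1 247 y [0.0323 0.039  0.049 ] x [-0.0089  0.0109  0.0116]
-0.03 -1 241 y [-0.0496 -0.0395 -0.0332] x [0.0031 0.0109 0.0116]
-0.03 1 239 y [0.0321 0.0381 0.0488] x [0.0035 0.0108 0.0117]
-0.022 -1 189 y [-0.0473 -0.036  -0.033 ] x [0.0004 0.0105 0.0115]
-0.022 1 174 y [0.0321 0.0351 0.0466] x [0.0004 0.0106 0.0116]
-0.014 -1 69 y [-0.0415 -0.0342 -0.0331] x [-0.002   0.0092  0.0113]
-0.014 1 76 y [0.0323 0.0333 0.0392] x [-0.0025  0.0093  0.0115]
t 9.57 p [ 0.5398 -0.0096  0.2739] q [-0.39  0.25  0.39  1.72 -0.1   1.18  1.71] F [1.3 2.  0.6] w 26.3 g 0.0
x [-0.994 -0.107 -0.001] y [-0.107  0.994 -0.001] z [ 0.002 -0.001 -1.   ]
tA 246 [0.687 0.19 ]
tB 253 [0.582 0.301]
tC 247 [0.581 0.169]
tD 260 [0.441 0.169]
```

Run:
```python
from h import *
plan([.5815,.1695,.12],vert_yaw=96.7)
```

```text
shift [-0.0624  0.1649  0.1581] turn [ 0.0037  0.0037 -0.0029] n>= 4.3
```

Call:
arm_command([
  [[0, 0, 0, 0, 0, 0], [0, 0, 0, 0, 0, 0], [0, 0, 0, 0, 0, 0], [0, 0, 0, 0, 0, 0]],
])

```text
clock: 10.12
position: [0.541, -0.0069, 0.2714]
ee_rot: [0.176, -3.135, 0.001]
force: [-0.0, 0.4, -0.4]
width: 0.758
gripper_force: 0.0
```

Run:
```python
from h import *
st();plan([.5815,.1695,.12],vert_yaw=96.7)
```

```text
t 10.12 p [ 0.541  -0.0069  0.2714] q [-0.39  0.26  0.39  1.72 -0.1   1.18  1.71] F [-0.   0.4 -0.4] w 69.6 g 0.0
x [-0.994 -0.112  0.001] y [-0.112  0.994 -0.   ] z [-0.001 -0.001 -1.   ]
shift [-0.0601  0.1708  0.1512] turn [-0.0004 -0.0013 -0.0049] n>= 4.3
```

Call:
arm_command([
  [[-0.015, 0.043, 0.02, 0, 0, 0], [-0.015, 0.043, 0.02, 0, 0, 0], [-0.015, 0.043, 0.03, 0, 0, 0], [-0.015, 0.042, 0.03, 0, 0, 0], [0, 0, 0.04, 0, 0, 0], [0, 0, 0.011, 0, 0, 0], [0, 0, 0, 0, 0, 0], [0, 0, 0, 0, 0, 0]],
], jaw=0.09)

```text
clock: 11.12
position: [0.5825, 0.1698, 0.1228]
ee_rot: [-0.175, 3.134, 0.001]
force: [-0.6, 0.1, -0.3]
width: 0.982
gripper_force: 0.0
```

```bash
cat >> h.py <<'E'
def tins_w(zlo=.062,zhi=.082):
    grab('wrist');W,t=wcloud();D=np.load('/tmp/wrist.npz')
    m=(W[...,2]>zlo)&(W[...,2]<zhi)&(W[...,1]>-.1)&(D['z_map']>0)&~((abs(t[...,0])<.04)&(t[...,2]<0))
    n,l,s,_=cv2.connectedComponentsWithStats(m.astype(np.uint8))
    for i in range(1,n):
        if s[i,4]>150:
            c,r=cv2.minEnclosingCircle(W[l==i][:,:2].astype(np.float32));print('blob',s[i],np.round(c,3),round(r,3))
E
python3 - <<'E'
from h import *
st();tins_w();plan([.5815,.1695,.051],vert_yaw=96.7)
T,_=grab('top');P=cloud(T)
for n,u,v in [('tA',250,149),('tB',214,183),('tC',257,182),('tD',257,227)]:
    p=P[v-20:v+20,u-20:u+20].reshape(-1,3);p=p[(p[:,2]>.063)&(p[:,2]<.082)];print(n,len(p),np.round(cv2.minEnclosingCircle(p[:,:2].astype(np.float32)),3) if len(p)>9 else 0) if 0 else print(n,len(p),p.mean(0).round(3))
E
```

```text
t 11.12 p [0.5825 0.1698 0.1228] q [-0.58  0.5   0.29  1.75 -0.18  0.91  1.47] F [-0.6  0.1 -0.3] w 90.2 g 0.0
x [-0.994 -0.111 -0.002] y [-0.111  0.994  0.   ] z [ 0.002  0.001 -1.   ]
blob [ 302    0   80   64 4215] [0.442 0.168] 0.029
blob [546   0  34   9 174] [0.361 0.367] 0.016
blob [  43    6  103   89 4162] [ 0.464 -0.047] 0.062
blob [488  57  23  28 213] [0.453 0.292] 0.011
blob [ 210   61   18  170 1454] [0.541 0.089] 0.063
blob [ 43  69 160  34 702] [ 0.495 -0.013] 0.088
blob [ 283  175   77   75 4492] [0.582 0.169] 0.029
blob [ 444  196   64   54 1778] [0.582 0.299] 0.029
blob [179 236  25  10 190] [0.617 0.064] 0.011
blob [312 299  40   7 174] [0.666 0.188] 0.017
shift [ 0.0012 -0.0005  0.0719] turn [ 0.0006  0.0027 -0.0049] n>= 1.3
tA 11 [0.691 0.166 0.07 ]
tB 103 [0.581 0.316 0.069]
tC 31 [0.569 0.152 0.069]
tD 0 [nan nan nan]<stdin>:5: RuntimeWarning: Mean of empty slice.
  ret = um.true_divide(
```

Call:
arm_command([
  [[0, 0, 0.05, 0, 0, 0], [0, 0, 0.022, 0, 0, 0], [0, 0, 0, 0, 0, 0]],
])

```text
clock: 11.6
position: [0.5806, 0.1701, 0.0486]
ee_rot: [0.177, -3.135, 0.001]
force: [-0.0, 0.2, 0.5]
width: 0.984
gripper_force: 0.0
```

Call:
arm_command([
  [[0, 0, 0, 0, 0, 0], [0, 0, 0, 0, 0, 0], [0, 0, 0, 0, 0, 0], [0, 0, 0, 0, 0, 0], [0, 0, 0, 0, 0, 0], [0, 0, 0, 0, 0, 0], [0, 0, -0.02, 0, 0, 0], [0, 0, -0.05, 0, 0, 0], [0, 0, -0.04, 0, 0, 0], [0, 0, 0, 0, 0, 0]],
], jaw=0.04, newtons=25)

```text
clock: 12.85
position: [0.5831, 0.1709, 0.1621]
ee_rot: [-0.177, 3.131, 0.003]
force: [0.9, -1.6, -2.7]
width: 0.617
gripper_force: 25.0
```

Run:
```python
from h import *
st();plan(box(-.002,.092,.16),vert_yaw=96.7);plan(box(-.002,.092,.072),vert_yaw=96.7)
grab('wrist');W,t=wcloud()
k=(abs(t[...,0])<.03)&(abs(t[...,1])<.027)&(t[...,2]>-.04)&(t[...,2]<.03);p=t[k];print(len(p),np.percentile(p,[5,50,95],axis=0).round(3))
```

```text
t 12.85 p [0.5831 0.1709 0.1621] q [-0.59  0.46  0.31  1.71 -0.16  0.99  1.46] F [ 0.9 -1.6 -2.7] w 56.6 g 25.0
x [-0.994 -0.113 -0.005] y [-0.113  0.994  0.002] z [ 0.005  0.002 -1.   ]
shift [ 0.0463 -0.1191  0.0017] turn [ 0.0015  0.0053 -0.0039] n>= 2.3
shift [ 0.0468 -0.1193  0.0897] turn [ 0.0015  0.0053 -0.0039] n>= 2.8
7147 [[-0.024 -0.022 -0.023]
 [ 0.012 -0.001 -0.019]
 [ 0.027  0.021  0.013]]
```

Call:
arm_command([
  [[0.016, -0.04, 0, 0, 0, 0], [0.016, -0.04, 0, 0, 0, 0], [0.014, -0.04, 0, 0, 0, -0.004], [0, 0, 0, 0, 0, 0], [0, 0, 0, 0, 0, 0]],
])

```text
clock: 13.52
position: [0.5484, 0.0464, 0.1579]
ee_rot: [0.184, -3.134, -0.0]
force: [0.5, 0.9, -1.7]
width: 0.616
gripper_force: 25.0
```

Run:
```python
from h import *
st();plan(box(-.001,.090,.074),vert_yaw=96.7)
T,_=grab('top','t5.png');P=cloud(T);b=P-BO;x=b@BX;y=b@BY;z=P[...,2]
# rim check: inner wall tops, rails
for lo,hi,n in((.078,.095,'rim'),(.034,.05,'rail'),(.0,.014,'floor')):
    k=(abs(x)<.08)&(y<.0)&(y>-.11)&(z>lo)&(z<hi)
    h,e=np.histogram(x[k],np.arange(-.08,.085,.005));print(n,dict(zip((e[:-1]*1000).round().astype(int).tolist(),h.tolist())))
k=(abs(x)<.04)&(z>.078)&(z<.095);h,e=np.histogram(y[k],np.arange(-.15,-.1,.004));print(h,e.round(3))
```

```text
t 13.53 p [0.5484 0.0464 0.1579] q [-0.43  0.38  0.33  1.85 -0.15  0.94  1.66] F [ 0.5  0.9 -1.7] w 56.5 g 25.0
x [-0.993 -0.117  0.002] y [-0.117  0.993  0.   ] z [-0.002  0.    -1.   ]
shift [-0.0035 -0.0014  0.0839] turn [ 0.0003 -0.0021  0.0002] n>= 1.5
rim {-80: 10, -75: 25, -70: 57, -65: 4, -60: 0, -55: 0, -50: 0, -45: 0, -40: 0, -35: 0, -30: 0, -25: 0, -20: 0, -15: 0, -10: 0, -5: 0, 0: 0, 5: 0, 10: 0, 15: 0, 20: 0, 25: 0, 30: 0, 35: 0, 40: 0, 45: 0, 50: 0, 55: 0, 60: 1, 65: 61, 70: 54, 75: 10}
rail {-80: 0, -75: 8, -70: 0, -65: 0, -60: 0, -55: 0, -50: 0, -45: 49, -40: 45, -35: 0, -30: 0, -25: 0, -20: 0, -15: 0, -10: 0, -5: 0, 0: 0, 5: 0, 10: 0, 15: 0, 20: 0, 25: 0, 30: 0, 35: 44, 40: 38, 45: 0, 50: 0, 55: 0, 60: 1, 65: 23, 70: 0, 75: 0}
floor {-80: 11, -75: 13, -70: 0, -65: 0, -60: 8, -55: 47, -50: 49, -45: 26, -40: 0, -35: 13, -30: 53, -25: 47, -20: 50, -15: 49, -10: 45, -5: 39, 0: 41, 5: 47, 10: 39, 15: 45, 20: 40, 25: 42, 30: 41, 35: 22, 40: 0, 45: 1, 50: 36, 55: 44, 60: 39, 65: 16, 70: 0, 75: 0}
[ 0  0  0 15 40  0  0  0  0  0  0  0] [-0.15  -0.146 -0.142 -0.138 -0.134 -0.13  -0.126 -0.122 -0.118 -0.114
 -0.11  -0.106 -0.102]
```

Call:
arm_command([
  [[-0.003, -0.001, 0.04, 0, 0, 0], [0, 0, 0.03, 0, 0, 0], [0, 0, 0.014, 0, 0, 0], [0, 0, 0, 0, 0, 0], [0, 0, 0, 0, 0, 0]],
])

```text
clock: 14.2
position: [0.553, 0.0457, 0.0761]
ee_rot: [-0.184, 3.135, 0.0]
force: [-0.5, 0.4, -2.4]
width: 0.618
gripper_force: 25.0
```

Run:
```python
from h import *
st();b=arm.observe()['position']-BO;print((b@BX).round(4),(b@BY).round(4))
```

```text
t 14.2 p [0.553  0.0457 0.0761] q [-0.39  0.49  0.3   1.92 -0.2   0.76  1.7 ] F [-0.5  0.4 -2.4] w 56.7 g 25.0
x [-0.993 -0.117 -0.002] y [-0.117  0.993  0.   ] z [ 0.001  0.    -1.   ]
0.0003 0.0901
```

Call:
arm_command([
  [[0, 0, 0.004, 0, 0, 0], [0, 0, 0, 0, 0, 0]],
])

```text
clock: 14.45
position: [0.5524, 0.0455, 0.0714]
ee_rot: [-0.184, 3.136, 0.0]
force: [-0.2, -0.1, -2.4]
width: 0.614
gripper_force: 25.0
```

Call:
arm_command([
  [[0, 0, 0, 0, 0, 0], [0, 0, 0, 0, 0, 0], [0, 0, 0, 0, 0, 0], [0, 0, 0, 0, 0, 0], [0, 0, -0.05, 0, 0, 0], [0, 0, -0.05, 0, 0, 0], [0, 0, 0, 0, 0, 0], [0, 0, 0, 0, 0, 0]],
], jaw=0.063)

```text
clock: 15.45
position: [0.5519, 0.046, 0.1708]
ee_rot: [0.185, -3.136, -0.001]
force: [0.4, -0.1, -0.3]
width: 0.684
gripper_force: 0.0
```

```bash
cat >> h.py <<'E'
def row():
    grab('wrist');W,t=wcloud();b=W-BO;x=b@BX;y=b@BY
    m=(abs(x)<.045)&(abs(y)<.13)&(W[...,2]>.06)&(W[...,2]<.1)&~((abs(t[...,0])<.03)&(t[...,2]<0))
    n,l,s,_=cv2.connectedComponentsWithStats(m.astype(np.uint8))
    for i in range(1,n):
        if s[i,4]>60:
            k=l==i;c,r=cv2.minEnclosingCircle(np.c_[x[k],y[k]].astype(np.float32));print('rowblob',s[i,4],'boxxy',np.round(c,3),'r',round(r,3),'z',np.percentile(W[k][:,2],[10,50,90]).round(3))
E
python3 - <<'E'
from h import *
st();row();tins_w();plan([.688,.1895,.14],vert_yaw=96.7)
E
```

```text
t 15.45 p [0.5519 0.046  0.1708] q [-0.43  0.37  0.34  1.83 -0.15  0.96  1.66] F [ 0.4 -0.1 -0.3] w 62.8 g 0.0
x [-0.993 -0.118  0.   ] y [-0.118  0.993  0.001] z [-0.     0.001 -1.   ]
rowblob 580 boxxy [0.    0.129] r 0.045 z [0.065 0.077 0.086]
rowblob 3334 boxxy [-0.     0.089] r 0.029 z [0.074 0.075 0.078]
blob [298   0  61  21 952] [0.372 0.03 ] 0.027
blob [580  18  18  19 166] [0.31  0.331] 0.018
blob [604  21  23  54 557] [0.32  0.374] 0.033
blob [581  46  33  35 402] [0.35  0.348] 0.028
blob [ 168   52  125   75 5996] [ 0.463 -0.048] 0.062
blob [ 437   70   58   61 2730] [0.443 0.168] 0.029
blob [362 129   8 124 430] [0.542 0.083] 0.058
blob [ 288  168   66   65 3309] [0.552 0.045] 0.029
shift [-0.1527  0.1268  0.0296] turn [ 0.0001 -0.0021  0.0006] n>= 3.6
```

Call:
arm_command([
  [[0, 0.045, 0, 0, 0, 0], [0, 0.045, 0, 0, 0, 0], [0, 0.045, 0, 0, 0, 0], [0, 0, 0, 0, 0, -0.15], [0, 0, 0, 0, 0, -0.15], [0, 0, 0, 0, 0, -0.14], [0, 0, 0, 0, 0, 0], [0, 0, 0, 0, 0, 0]],
], jaw=0.09)

```text
clock: 16.55
position: [0.5361, 0.1793, 0.1704]
ee_rot: [0.859, -3.021, 0.0]
force: [-0.5, -1.0, -0.3]
width: 0.984
gripper_force: 0.0
```

Run:
```python
from h import *
st();tins_w();plan([.688,.1895,.11],vert_yaw=121.7)
```

```text
t 16.55 p [0.5361 0.1793 0.1704] q [-0.57  0.38  0.2   1.79 -0.09  0.97  1.8 ] F [-0.5 -1.  -0.3] w 90.4 g 0.0
x [-0.851 -0.526  0.001] y [-0.526  0.851  0.   ] z [-0.001 -0.    -1.   ]
blob [ 106    0  117   59 3328] [ 0.463 -0.047] 0.062
blob [ 336   70   66   65 3333] [0.442 0.168] 0.029
blob [201  85  61 144 753] [0.548 0.089] 0.07
blob [515  92  18  13 165] [0.344 0.293] 0.007
blob [572  94  23  65 742] [0.322 0.367] 0.035
blob [ 157  108   63   63 3049] [0.553 0.045] 0.029
blob [538 108  27  53 514] [0.347 0.351] 0.031
blob [  58  146  141   78 1288] [ 0.625 -0.005] 0.096
blob [ 370  280   52   25 1066] [0.583 0.299] 0.028
blob [233 296  46  14 417] [0.676 0.182] 0.025
shift [-0.1344 -0.0713  0.0605] turn [ 0.0002 -0.0009  0.0012] n>= 3.0
```

Call:
arm_command([
  [[-0.045, -0.024, 0, 0, 0, 0], [-0.045, -0.024, 0.01, 0, 0, 0], [-0.044, -0.023, 0.03, 0, 0, 0], [0, 0, 0.02, 0, 0, 0], [0, 0, 0, 0, 0, 0], [0, 0, 0, 0, 0, 0]],
])

```text
clock: 17.35
position: [0.6873, 0.1904, 0.1123]
ee_rot: [-0.864, 3.02, 0.001]
force: [0.8, -1.1, 0.3]
width: 0.982
gripper_force: 0.0
```

Run:
```python
from h import *
st();tins_w();plan([.688,.1895,.05],vert_yaw=121.7)
```

```text
t 17.35 p [0.6873 0.1904 0.1123] q [-0.47  0.67  0.2   1.46 -0.15  1.03  1.9 ] F [ 0.8 -1.1  0.3] w 90.2 g 0.0
x [-0.849 -0.529 -0.001] y [-0.529  0.849  0.   ] z [ 0.001  0.001 -1.   ]
blob [253   0  45  68 570] [0.591 0.092] 0.029
blob [610   0  28  13 217] [0.322 0.345] 0.032
blob [614  11  26  41 519] [0.342 0.36 ] 0.028
blob [556  44  28  18 186] [0.455 0.293] 0.01
blob [  73  120   79   79 1559] [0.728 0.014] 0.044
blob [ 475  143   64   73 3524] [0.584 0.3  ] 0.029
blob [ 281  178   80   76 4808] [0.688 0.189] 0.029
blob [  9 326  41  44 447] [ 1.079 -0.056] 0.044
shift [ 0.0003 -0.0011  0.0629] turn [-0.0001  0.0018  0.004 ] n>= 1.1
```

Call:
arm_command([
  [[0, -0.001, 0.04, 0, 0, 0], [0, 0, 0.022, 0, 0, 0], [0, 0, 0, 0, 0, 0], [0, 0, 0, 0, 0, 0]],
])

```text
clock: 17.9
position: [0.6892, 0.1896, 0.0513]
ee_rot: [-0.863, 3.018, 0.0]
force: [0.3, 0.6, -0.7]
width: 0.979
gripper_force: 0.0
```

Call:
arm_command([
  [[0, 0, 0, 0, 0, 0], [0, 0, 0, 0, 0, 0], [0, 0, 0, 0, 0, 0], [0, 0, 0, 0, 0, 0], [0, 0, 0, 0, 0, 0], [0, 0, 0, 0, 0, 0], [0, 0, -0.03, 0, 0, 0], [0, 0, -0.05, 0, 0, 0], [0, 0, -0.04, 0, 0, 0], [0, 0, 0, 0, 0, 0]],
], jaw=0.04, newtons=25)

```text
clock: 19.15
position: [0.6903, 0.1895, 0.1729]
ee_rot: [-0.862, 3.015, 0.0]
force: [0.4, -0.2, -2.0]
width: 0.617
gripper_force: 25.0
```

Call:
arm_command([
  [[0.045, 0.028, 0, 0, 0, 0], [0.045, 0.028, 0, 0, 0, 0], [0.045, 0.028, 0, 0, 0, 0], [0, 0, 0, 0, 0, 0.15], [0, 0, 0, 0, 0, 0.15], [0, 0, 0, 0, 0, 0.14], [0, 0, 0, 0, 0, 0], [0, 0, 0, 0, 0, 0]],
])

```text
clock: 20.15
position: [0.5288, 0.189, 0.1685]
ee_rot: [0.189, -3.135, 0.001]
force: [0.4, -0.8, -1.3]
width: 0.621
gripper_force: 25.0
```

Run:
```python
from h import *
st();plan(box(0,.029,.165),vert_yaw=96.7)
```

```text
t 20.15 p [0.5288 0.189  0.1685] q [-0.67  0.38  0.31  1.81 -0.14  0.97  1.39] F [ 0.4 -0.8 -1.3] w 57.0 g 25.0
x [-0.993 -0.12   0.001] y [-0.12   0.993 -0.001] z [-0.001 -0.001 -1.   ]
shift [-0.0064 -0.2062  0.0036] turn [-0.0005 -0.0011  0.0034] n>= 3.8
```

Call:
arm_command([
  [[-0.002, -0.052, 0, 0, 0, 0], [-0.002, -0.052, 0, 0, 0, 0], [-0.002, -0.052, 0, 0, 0, 0], [0, -0.05, 0, 0, 0, 0], [0, 0, 0, 0, 0, 0], [0, 0, 0, 0, 0, 0]],
])

```text
clock: 20.9
position: [0.5591, -0.0144, 0.1688]
ee_rot: [0.185, -3.136, -0.001]
force: [0.2, -0.1, -2.4]
width: 0.615
gripper_force: 25.0
```

Run:
```python
from h import *
st();row();plan(box(0,.028,.072),vert_yaw=96.7)
```

```text
t 20.9 p [ 0.5591 -0.0144  0.1688] q [-0.34  0.38  0.36  1.82 -0.16  0.97  1.78] F [ 0.2 -0.1 -2.4] w 56.5 g 25.0
x [-0.993 -0.118  0.   ] y [-0.118  0.993  0.001] z [-0.001  0.001 -1.   ]
rowblob 855 boxxy [-0.009  0.129] r 0.036 z [0.063 0.075 0.086]
rowblob 3181 boxxy [-0.     0.089] r 0.029 z [0.074 0.075 0.078]
shift [-0.0006 -0.0026  0.0969] turn [ 0.0009 -0.0004  0.0025] n>= 1.8
```

Call:
arm_command([
  [[-0.001, -0.003, 0.045, 0, 0, 0], [0, 0, 0.035, 0, 0, 0], [0, 0, 0.017, 0, 0, 0], [0, 0, 0, 0, 0, 0], [0, 0, 0, 0, 0, 0]],
])

```text
clock: 21.58
position: [0.5616, -0.0173, 0.0733]
ee_rot: [-0.185, 3.134, 0.0]
force: [1.1, -0.5, -0.4]
width: 0.615
gripper_force: 25.0
```

Call:
arm_command([
  [[0, 0, 0, 0, 0, 0], [0, 0, 0, 0, 0, 0], [0, 0, 0, 0, 0, 0], [0, 0, 0, 0, 0, 0], [0, 0, -0.05, 0, 0, 0], [0, 0, -0.05, 0, 0, 0], [0, 0, 0, 0, 0, 0], [0, 0, 0, 0, 0, 0]],
], jaw=0.063)

```text
clock: 22.58
position: [0.5603, -0.0175, 0.1718]
ee_rot: [0.184, -3.136, -0.0]
force: [-0.1, -0.1, -0.6]
width: 0.687
gripper_force: 0.0
```

Run:
```python
from h import *
st();row();plan([.583,.3,.165],vert_yaw=96.7)
```

```text
t 22.57 p [ 0.5603 -0.0175  0.1718] q [-0.34  0.38  0.37  1.81 -0.16  0.97  1.79] F [-0.1 -0.1 -0.6] w 63.0 g 0.0
x [-0.993 -0.117  0.   ] y [-0.117  0.993  0.   ] z [-0.  0. -1.]
rowblob 914 boxxy [-0.     0.129] r 0.045 z [0.063 0.074 0.086]
rowblob 3183 boxxy [0.    0.089] r 0.029 z [0.074 0.075 0.078]
rowblob 3327 boxxy [0.003 0.026] r 0.029 z [0.074 0.075 0.078]
shift [-0.0601  0.3126  0.0061] turn [ 0.0003 -0.0016  0.0003] n>= 5.8
```

Call:
arm_command([
  [[-0.01, 0.052, 0, 0, 0, 0], [-0.01, 0.052, 0, 0, 0, 0], [-0.01, 0.052, 0, 0, 0, 0], [-0.01, 0.052, 0, 0, 0, 0], [-0.01, 0.052, 0, 0, 0, 0], [-0.01, 0.052, 0.02, 0, 0, 0], [0, 0, 0.03, 0, 0, 0], [0, 0, 0, 0, 0, 0], [0, 0, 0, 0, 0, 0]],
], jaw=0.09)

```text
clock: 23.75
position: [0.5842, 0.298, 0.1223]
ee_rot: [0.181, -3.136, 0.001]
force: [-0.0, -1.6, 0.2]
width: 0.978
gripper_force: 0.0
```

Run:
```python
from h import *
st();tins_w();plan([.583,.3,.05],vert_yaw=96.7)
```

```text
t 23.75 p [0.5842 0.298  0.1223] q [-0.74  0.58  0.29  1.62 -0.19  0.97  1.3 ] F [-0.  -1.6  0.2] w 89.8 g 0.0
x [-0.993 -0.115  0.   ] y [-0.115  0.993 -0.001] z [-0.    -0.001 -1.   ]
blob [ 144    0   70   54 3040] [0.442 0.168] 0.029
blob [331  20  18  32 252] [0.454 0.295] 0.01
blob [   0   25   51   69 1807] [ 0.458 -0.032] 0.05
blob [  78   66   27  153 2144] [0.547 0.089] 0.069
blob [  0  74  73  31 382] [ 0.494 -0.006] 0.079
blob [   6  119   71   67 3552] [0.56  0.014] 0.061
blob [ 288  175   76   76 4516] [0.583 0.3  ] 0.029
blob [  0 212  85  10 506] [ 0.625 -0.006] 0.095
shift [0.0014 0.002  0.073 ] turn [-0.0001  0.0009 -0.0016] n>= 1.3
```

Call:
arm_command([
  [[0.001, 0.002, 0.045, 0, 0, 0], [0, 0, 0.027, 0, 0, 0], [0, 0, 0, 0, 0, 0], [0, 0, 0, 0, 0, 0]],
])

```text
clock: 24.3
position: [0.5839, 0.3011, 0.0521]
ee_rot: [-0.182, 3.134, 0.002]
force: [0.4, -0.3, 0.8]
width: 0.98
gripper_force: 0.0
```

Call:
arm_command([
  [[0, 0, 0, 0, 0, 0], [0, 0, 0, 0, 0, 0], [0, 0, 0, 0, 0, 0], [0, 0, 0, 0, 0, 0], [0, 0, 0, 0, 0, 0], [0, 0, 0, 0, 0, 0], [0, 0, -0.03, 0, 0, 0], [0, 0, -0.05, 0, 0, 0], [0, 0, -0.04, 0, 0, 0], [0, 0, 0, 0, 0, 0]],
], jaw=0.04, newtons=25)

```text
clock: 25.55
position: [0.5843, 0.3018, 0.1734]
ee_rot: [-0.183, 3.131, 0.004]
force: [1.3, -1.1, -1.7]
width: 0.618
gripper_force: 25.0
```

Call:
arm_command([
  [[0.01, -0.055, 0, 0, 0, 0], [0.01, -0.055, 0, 0, 0, 0], [0.01, -0.055, 0, 0, 0, 0], [0.01, -0.055, 0, 0, 0, 0], [0.01, -0.055, 0, 0, 0, 0], [0.01, -0.055, 0, 0, 0, 0], [0, -0.04, 0, 0, 0, 0], [0, 0, 0, 0, 0, 0], [0, 0, 0, 0, 0, 0]],
])

```text
clock: 26.68
position: [0.5655, -0.0726, 0.1689]
ee_rot: [0.184, -3.134, -0.001]
force: [-0.4, 0.4, -1.6]
width: 0.618
gripper_force: 25.0
```

Run:
```python
from h import *
st();row();plan(box(0,-.034,.072),vert_yaw=96.7)
```

```text
t 26.68 p [ 0.5655 -0.0726  0.1689] q [-0.24  0.4   0.37  1.79 -0.17  0.98  1.89] F [-0.4  0.4 -1.6] w 56.7 g 25.0
x [-0.993 -0.117  0.002] y [-0.117  0.993  0.001] z [-0.002  0.001 -1.   ]
rowblob 3817 boxxy [-0.009  0.102] r 0.045 z [0.067 0.075 0.079]
rowblob 2841 boxxy [0.003 0.026] r 0.029 z [0.074 0.075 0.077]
shift [-0.0011 -0.0059  0.0971] turn [ 0.0009 -0.0016  0.0017] n>= 1.8
```

Call:
arm_command([
  [[0, -0.005, 0.045, 0, 0, 0], [0, 0, 0.035, 0, 0, 0], [0, 0, 0.017, 0, 0, 0], [0, 0, 0, 0, 0, 0], [0, 0, 0, 0, 0, 0]],
])

```text
clock: 27.35
position: [0.5677, -0.0781, 0.0743]
ee_rot: [-0.185, 3.134, -0.0]
force: [0.2, 0.7, -1.8]
width: 0.617
gripper_force: 25.0
```

Call:
arm_command([
  [[0, 0, 0, 0, 0, 0], [0, 0, 0, 0, 0, 0], [0, 0, 0, 0, 0, 0], [0, 0, 0, 0, 0, 0], [0, 0, -0.05, 0, 0, 0], [0, 0, -0.05, 0, 0, 0], [0, 0, 0, 0, 0, 0], [0, 0, 0, 0, 0, 0]],
], jaw=0.063)

```text
clock: 28.35
position: [0.5665, -0.0781, 0.1728]
ee_rot: [0.184, -3.136, -0.001]
force: [-0.1, 0.6, -0.8]
width: 0.686
gripper_force: 0.0
```

Run:
```python
from h import *
st();row();tins_w();plan([.439,.297,.2],vert_yaw=74)
```

```text
t 28.35 p [ 0.5665 -0.0781  0.1728] q [-0.23  0.4   0.38  1.79 -0.18  0.99  1.91] F [-0.1  0.6 -0.8] w 63.0 g 0.0
x [-0.993 -0.117  0.   ] y [-0.117  0.993  0.   ] z [-0.  0. -1.]
rowblob 3758 boxxy [-0.008  0.103] r 0.045 z [0.067 0.075 0.079]
rowblob 3322 boxxy [ 0.002 -0.036] r 0.029 z [0.074 0.075 0.078]
rowblob 3091 boxxy [0.003 0.026] r 0.029 z [0.074 0.075 0.078]
blob [ 429    0   58   33 1502] [0.363 0.029] 0.029
blob [620  46  20  43 266] [0.326 0.32 ] 0.039
blob [ 306   52  128   72 6038] [ 0.464 -0.048] 0.062
blob [ 539   88   41   53 1661] [0.442 0.167] 0.029
blob [480 136  19  89 893] [0.53  0.083] 0.046
blob [ 421  169   60   57 2697] [0.553 0.044] 0.029
blob [ 295  170   59   65 3043] [ 0.569 -0.079] 0.029
blob [ 356  172   64   62 3045] [ 0.563 -0.018] 0.029
shift [ 0.0822  0.3874 -0.0278] turn [-0.     -0.0023  0.3965] n>= 7.2
```

Call:
arm_command([
  [[0.01, 0.05, -0.006, 0, 0, 0], [0.01, 0.05, -0.006, 0, 0, 0], [0.01, 0.05, -0.006, 0, 0, 0], [0.01, 0.05, -0.01, 0, 0, 0], [0.01, 0.05, 0, 0, 0, 0], [0.01, 0.05, 0, 0, 0, 0], [0.01, 0.05, 0, 0, 0, 0], [0.012, 0.037, 0, 0, 0, 0.13], [0, 0, 0, 0, 0, 0.13], [0, 0, 0, 0, 0, 0.137]],
], jaw=0.075)

```text
clock: 29.7
position: [0.4391, 0.2966, 0.1997]
ee_rot: [-0.443, -3.109, 0.003]
force: [0.4, -0.9, -0.8]
width: 0.819
gripper_force: 0.0
```

Call:
arm_command([
  [[0, 0, 0, 0, 0, 0], [0, 0, 0, 0, 0, 0]],
])

```text
clock: 29.95
position: [0.4399, 0.2962, 0.2005]
ee_rot: [-0.434, -3.111, 0.002]
force: [0.4, -0.3, 0.6]
width: 0.817
gripper_force: 0.0
```

Run:
```python
from h import *
st();w,_=grab('wrist','w6.png');W,t=wcloud()
k=(abs(W[...,0]-.44)<.05)&(abs(W[...,1]-.297)<.05)&(W[...,2]>.1)&(W[...,2]<.16);p=W[k]
print(len(p),np.percentile(p,[1,50,99],axis=0).round(3))
if len(p): print(cv2.minAreaRect(p[:,:2].astype(np.float32)*1000))
cv2.imwrite('pics/c6.png',cv2.resize(cv2.imread('pics/w6.png')[120:300,220:420],(800,600)))
plan([.439,.297,.106],vert_yaw=73.4)
```

```text
t 29.95 p [0.4399 0.2962 0.2005] q [-0.95  0.3   0.33  1.85 -0.11  1.01  0.72] F [ 0.4 -0.3  0.6] w 75.0 g 0.0
x [-0.962  0.273  0.001] y [ 0.273  0.962 -0.001] z [-0.001 -0.001 -1.   ]
902 [[0.432 0.28  0.107]
 [0.439 0.298 0.149]
 [0.447 0.317 0.153]]
((439.6152038574219, 297.97479248046875), (40.19975662231445, 6.176849365234375), 73.90689849853516)
shift [0.0011 0.0006 0.0947] turn [-0.0007 -0.0004  0.0121] n>= 1.7
```

View pics/c6.png

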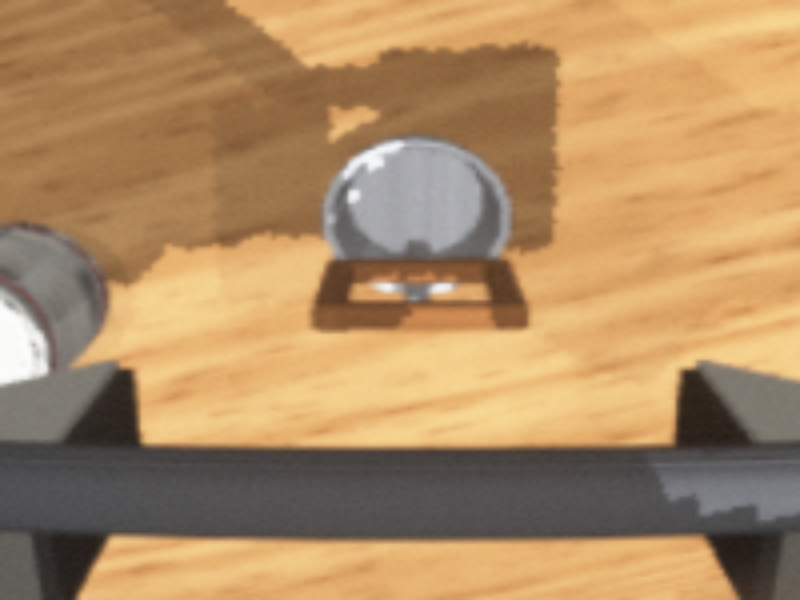

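The enlarged view shows the wooden eye centred between the open fingers, with its long side along the closing line. I'll go down and grip it by its sides.

Call:
arm_command([
  [[0.001, 0.0015, 0.045, 0, 0, 0], [0, 0, 0.035, 0, 0, 0], [0, 0, 0.014, 0, 0, 0], [0, 0, 0, 0, 0, 0]],
])

```text
clock: 30.5
position: [0.4395, 0.2978, 0.1068]
ee_rot: [-0.438, -3.11, 0.002]
force: [0.0, -0.3, 0.5]
width: 0.823
gripper_force: 0.0
```

Call:
arm_command([
  [[0, 0, 0, 0, 0, 0], [0, 0, 0, 0, 0, 0], [0, 0, 0, 0, 0, 0], [0, 0, 0, 0, 0, 0], [0, 0, 0, 0, 0, 0], [0, 0, 0, 0, 0, 0], [0, 0, -0.03, 0, 0, 0], [0, 0, -0.04, 0, 0, 0], [0, 0, -0.04, 0, 0, 0], [0, 0, -0.02, 0, 0, 0]],
], jaw=0.02, newtons=15)

```text
clock: 31.75
position: [0.44, 0.2984, 0.2391]
ee_rot: [0.438, 3.11, 0.003]
force: [0.4, 0.2, -0.2]
width: 0.433
gripper_force: 15.0
```

Run:
```python
from h import *
st();plan([.40,-.2,.25],vert_yaw=66)
T,_=grab('top');P=cloud(T);q=P[180:245,400:450].reshape(-1,3)
k=(q[:,2]>.165)&(q[:,2]<.2);print('peg pts',k.sum());
c=q[k];c=c[np.argsort(c[:,0])];print(c.round(3)[::max(1,len(c)//14)])
k=(q[:,2]>.004)&(q[:,2]<.018);print('base',k.sum(),cv2.minAreaRect(q[k][:,:2].astype(np.float32)*1000))
S,_=grab('scene');Q=cloud(S).reshape(-1,3);k=(abs(Q[:,0]-.46)<.1)&(abs(Q[:,1]+.36)<.1)&(Q[:,2]>.02)&(Q[:,2]<.155);print('post scene',k.sum(),np.median(Q[k],0))
k=(abs(Q[:,0]-.46)<.1)&(abs(Q[:,1]+.36)<.1)&(Q[:,2]>.165)&(Q[:,2]<.2);c=Q[k][:,:3];v=np.linalg.svd(c-c.mean(0))[2][0];print(k.sum(),c.mean(0),v,np.degrees(np.arctan2(v[1],v[0])))
```

```text
t 31.75 p [0.44   0.2984 0.2391] q [-0.96  0.26  0.34  1.79 -0.1   1.1   0.7 ] F [ 0.4  0.2 -0.2] w 39.7 g 15.0
x [-0.961  0.276 -0.001] y [0.276 0.961 0.002] z [ 0.002  0.001 -1.   ]
shift [-0.0993 -0.49   -0.0117] turn [0.0019 0.001  0.1389] n>= 9.1
peg pts 86
[[ 0.425 -0.337  0.194]
 [ 0.428 -0.338  0.192]
 [ 0.434 -0.341  0.191]
 [ 0.439 -0.345  0.189]
 [ 0.445 -0.345  0.189]
 [ 0.449 -0.35   0.18 ]
 [ 0.454 -0.35   0.181]
 [ 0.461 -0.352  0.175]
 [ 0.466 -0.355  0.174]
 [ 0.472 -0.359  0.171]
 [ 0.478 -0.362  0.172]
 [ 0.484 -0.366  0.168]
 [ 0.488 -0.368  0.183]
 [ 0.491 -0.369  0.18 ]
 [ 0.495 -0.368  0.173]]
base 621 ((484.2352294921875, -352.27825927734375), (131.39967346191406, 207.01417541503906), 88.74972534179688)
post scene 144 [ 0.49314384 -0.37382616  0.09154878]
121 [ 0.46241107 -0.3586114   0.18066964] [ 0.87154042 -0.43615984 -0.22401316] -26.585539190485214
```

Call:
arm_command([
  [[0, 0, 0, 0, 0, 0.09], [0, 0, 0, 0, 0, 0.09], [0, 0, 0, 0, 0, 0], [0, 0, 0, 0, 0, 0]],
])

```text
clock: 32.35
position: [0.4392, 0.2979, 0.2363]
ee_rot: [-0.713, -3.059, 0.002]
force: [-0.5, 0.2, -1.2]
width: 0.436
gripper_force: 15.0
```

Run:
```python
from h import *
st();plan([.3915,-.32,.235],vert_yaw=63.5)
```

```text
t 32.35 p [0.4392 0.2979 0.2363] q [-0.99  0.27  0.37  1.8  -0.11  1.1   0.53] F [-0.5  0.2 -1.2] w 40.0 g 15.0
x [-0.897  0.442  0.   ] y [ 0.442  0.897 -0.001] z [-0.001 -0.001 -1.   ]
shift [-0.2303 -0.5754  0.0019] turn [-0.0012 -0.0004  0.0046] n>= 11.3
```

Call:
arm_command([
  [[-0.019, -0.048, 0, 0, 0, 0], [-0.019, -0.048, 0, 0, 0, 0], [-0.019, -0.048, 0, 0, 0, 0], [-0.019, -0.048, 0, 0, 0, 0], [-0.019, -0.048, 0, 0, 0, 0], [-0.019, -0.048, 0, 0, 0, 0], [-0.019, -0.048, 0, 0, 0, 0], [-0.019, -0.048, 0, 0, 0, 0], [-0.019, -0.048, 0, 0, 0, 0], [-0.019, -0.048, 0, 0, 0, 0]],
])

```text
clock: 33.6
position: [0.3965, -0.2178, 0.2371]
ee_rot: [0.713, 3.059, 0.0]
force: [1.3, 0.6, -0.7]
width: 0.436
gripper_force: 15.0
```

Call:
arm_command([
  [[-0.02, -0.048, 0, 0, 0, 0], [-0.02, -0.047, 0, 0, 0, 0], [0, 0, 0, 0, 0, 0], [0, 0, 0, 0, 0, 0], [0, 0, 0, 0, 0, 0]],
])

```text
clock: 34.22
position: [0.3909, -0.3178, 0.2369]
ee_rot: [-0.712, -3.06, -0.001]
force: [-0.2, -0.2, -0.9]
width: 0.429
gripper_force: 15.0
```

Run:
```python
from h import *
st();plan([.3915,-.32,.165],vert_yaw=63.5)
w,_=grab('wrist','w7.png');W,t=wcloud()
c=W.reshape(-1,3);k=(c[:,0]>.4)&(c[:,0]<.53)&(c[:,1]<-.3)&(c[:,1]>-.42)&(c[:,2]>.163)&(c[:,2]<.2);p=c[k]
print(k.sum())
if k.sum()>20:
    v=np.linalg.svd(p-p.mean(0),full_matrices=False)[2][0];print(p.mean(0),v,np.degrees(np.arctan2(v[1],v[0])));p=p[np.argsort(p[:,0])];print(p[::len(p)//14].round(3))
# held eye in tool frame
m=(abs(t[...,1])<.019)&(abs(t[...,0])<.03)&(t[...,2]>-.06)&(t[...,2]<.01);e=t[m];print('eye',len(e),np.percentile(e,[2,50,98],axis=0).round(3))
```

```text
t 34.23 p [ 0.3909 -0.3178  0.2369] q [-0.09  0.27  0.85  1.88 -0.22  1.09  1.96] F [-0.2 -0.2 -0.9] w 39.4 g 15.0
x [-0.897  0.442  0.   ] y [0.442 0.897 0.001] z [-0.     0.001 -1.   ]
shift [-0.0016 -0.0018  0.0719] turn [ 0.0009 -0.0005  0.0052] n>= 1.3
514
[ 0.42878628 -0.33457424  0.17534356] [ 0.73647383 -0.63662296  0.22873021] -40.84080219884323
[[ 0.4   -0.339  0.168]
 [ 0.405 -0.336  0.17 ]
 [ 0.407 -0.337  0.169]
 [ 0.409 -0.301  0.17 ]
 [ 0.412 -0.308  0.168]
 [ 0.413 -0.309  0.17 ]
 [ 0.414 -0.323  0.17 ]
 [ 0.415 -0.31   0.17 ]
 [ 0.44  -0.349  0.186]
 [ 0.444 -0.353  0.185]
 [ 0.447 -0.347  0.185]
 [ 0.451 -0.349  0.184]
 [ 0.455 -0.358  0.18 ]
 [ 0.46  -0.353  0.18 ]
 [ 0.464 -0.363  0.176]]
eye 1051 [[-0.003 -0.018 -0.044]
 [ 0.001 -0.    -0.004]
 [ 0.003  0.018  0.006]]
```

View pics/w7.png

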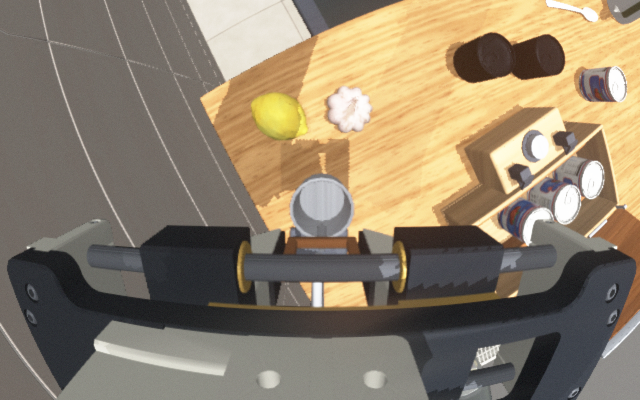

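The picture shows the scoop upright in the jaws at (320,240) and the peg straight ahead of the eye at (318,290). I'll lower to peg height and slide the eye on.

Call:
arm_command([
  [[0, -0.002, 0.04, 0, 0, 0], [0, 0, 0.032, 0, 0, 0], [0, 0, 0, 0, 0, 0], [-0.02, 0, 0, 0, 0, 0], [-0.015, 0, 0, 0, 0, 0], [-0.015, 0, 0, 0, 0, 0], [-0.01, 0, 0, 0, 0, 0], [-0.01, 0, 0, 0, 0, 0], [0, 0, 0, 0, 0, 0], [0, 0, 0, 0, 0, 0]],
])

```text
clock: 35.52
position: [0.4518, -0.352, 0.165]
ee_rot: [-0.716, -3.058, -0.0]
force: [0.0, -0.1, -0.7]
width: 0.433
gripper_force: 15.0
```

Run:
```python
from h import *
st();h=np.array([.4525,-.3505])-arm.observe()['position'][:2];print('to mid along',h@[.895,-.446],'side',h@[.446,.895])
```

```text
t 35.52 p [ 0.4518 -0.352   0.165 ] q [ 0.04  0.48  0.76  1.81 -0.38  1.01  2.06] F [ 0.  -0.1 -0.7] w 39.7 g 15.0
x [-0.896  0.444  0.001] y [0.444 0.896 0.   ] z [-0.  0. -1.]
to mid along -4.715092714881403e-05 side 0.0016520414961646314
```

Call:
arm_command([
  [[0, 0.001, 0.008, 0, 0, 0], [0, 0, 0.006, 0, 0, 0], [0, 0, 0.003, 0, 0, 0], [0, 0, 0, 0, 0, 0]],
])

```text
clock: 36.02
position: [0.4526, -0.351, 0.1478]
ee_rot: [-0.716, -3.058, -0.0]
force: [0.3, -0.0, -0.0]
width: 0.436
gripper_force: 15.0
```

Call:
arm_command([
  [[0, 0, 0.002, 0, 0, 0], [0, 0, 0.001, 0, 0, 0], [0, 0, 0, 0, 0, 0]],
])

```text
clock: 36.4
position: [0.453, -0.3514, 0.1454]
ee_rot: [0.716, 3.058, -0.0]
force: [-0.8, 0.3, 2.4]
width: 0.436
gripper_force: 15.0
```

Call:
arm_command([
  [[0, 0, -0.0005, 0, 0, 0], [0, 0, 0, 0, 0, 0], [0, 0, 0, 0, 0, 0], [0, 0, 0, 0, 0, 0], [0, 0, 0, 0, 0, 0], [0, 0, -0.02, 0, 0, 0], [0, 0, -0.04, 0, 0, 0], [0, 0, -0.04, 0, 0, 0], [0, 0, 0, 0, 0, 0], [0, 0, 0, 0, 0, 0]],
], jaw=0.06)

```text
clock: 37.65
position: [0.4526, -0.3508, 0.2451]
ee_rot: [-0.716, -3.059, -0.001]
force: [-0.5, 0.4, -1.2]
width: 0.652
gripper_force: 0.0
```

Run:
```python
from h import *
st();w,_=grab('wrist');W,t=wcloud()
c=W.reshape(-1,3);tt=t.reshape(-1,3);k=(np.hypot(c[:,0]-.4525,c[:,1]+.3505)<.06)&(c[:,2]<.2)&(c[:,2]>.01);p=c[k];h=(p[:,:2]-[.4525,-.3505]);a=h@[.895,-.446];s=h@[.446,.895]
for lo in np.arange(.02,.2,.012):
    j=(p[:,2]>lo)&(p[:,2]<lo+.012)
    if j.sum()>3:print(lo.round(3),j.sum(),'along',np.percentile(a[j],[5,50,95]).round(3),'side',np.percentile(s[j],[5,50,95]).round(3))
S,_=grab('scene','s8.png');cv2.imwrite('pics/c8.png',cv2.resize(cv2.imread('pics/s8.png')[215:310,160:285],(750,570),interpolation=cv2.INTER_CUBIC))
tins_w()
```

```text
t 37.65 p [ 0.4526 -0.3508  0.2451] q [-0.01  0.4   0.82  1.71 -0.31  1.17  2.  ] F [-0.5  0.4 -1.2] w 59.9 g 0.0
x [-0.896  0.444  0.   ] y [0.444 0.896 0.   ] z [-0.     0.001 -1.   ]
0.032 513 along [-0.018 -0.006  0.011] side [-0.019 -0.002  0.015]
0.044 186 along [-0.026  0.     0.016] side [-0.022  0.002  0.018]
0.056 153 along [-0.027  0.008  0.016] side [-0.024 -0.009  0.02 ]
0.068 329 along [-0.027 -0.005  0.013] side [-0.026  0.001  0.022]
0.08 52 along [-0.028 -0.017  0.043] side [-0.025 -0.005  0.02 ]
0.092 17 along [0.039 0.04  0.042] side [-0.009  0.003  0.005]
0.104 17 along [0.038 0.039 0.042] side [-0.009  0.002  0.004]
0.116 20 along [0.039 0.04  0.041] side [-0.009  0.002  0.004]
0.128 23 along [0.039 0.04  0.042] side [-0.009 -0.007  0.004]
0.14 200 along [-0.003 -0.     0.039] side [-0.016  0.003  0.013]
0.152 97 along [-0.003 -0.002  0.04 ] side [-0.02  -0.007  0.017]
0.164 265 along [-0.002  0.028  0.039] side [-0.018 -0.003  0.016]
0.176 469 along [-0.017 -0.001  0.037] side [-0.016 -0.002  0.014]
0.188 662 along [-0.028 -0.     0.004] side [-0.017 -0.002  0.015]
blob [468   0  42  27 886] [ 0.34  -0.061] 0.029
blob [524   0  35  29 792] [0.363 0.028] 0.03
blob [598  25  24  35 622] [0.44  0.168] 0.03
blob [ 499   56   66   68 1878] [ 0.454 -0.047] 0.055
blob [ 524   82   95  137 4308] [ 0.562 -0.006] 0.112
blob [599 316  41  44 329] [1.08  0.125] 0.085
```

View pics/c8.png

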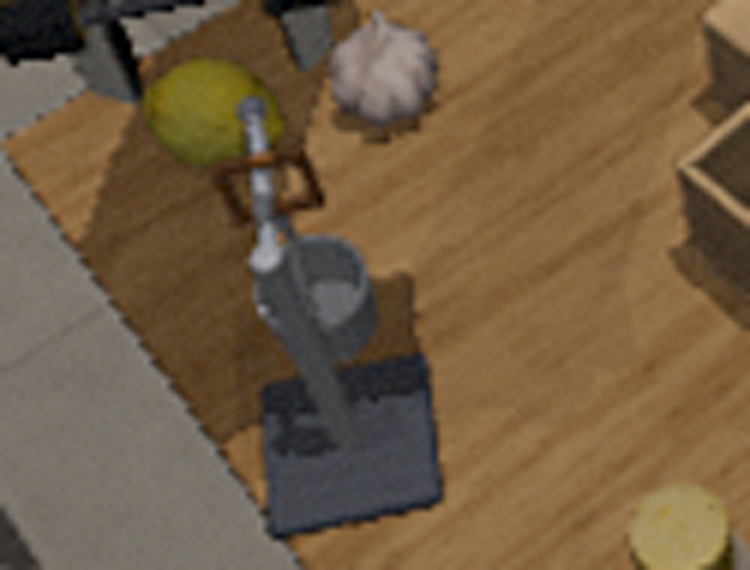

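The crop shows the scoop hanging upright, with its eye over the peg at (260,165). Now the last tin.

Run:
```python
from h import *
plan([.4415,.168,.215],vert_yaw=63.5)
```

```text
shift [0.2398 0.46   0.03  ] turn [ 0.0002 -0.002   0.0026] n>= 9.4
```

Call:
arm_command([
  [[0.024, 0.046, -0.01, 0, 0, 0], [0.024, 0.046, 0, 0, 0, 0], [0.024, 0.046, 0, 0, 0, 0], [0.024, 0.046, 0, 0, 0, 0], [0.024, 0.046, 0, 0, 0, 0], [0.024, 0.046, 0, 0, 0, 0], [0.024, 0.046, 0, 0, 0, 0], [0.024, 0.046, 0, 0, 0, 0], [0.024, 0.046, 0, 0, 0, 0], [0.024, 0.046, 0, 0, 0, 0]],
], jaw=0.09)

```text
clock: 39.05
position: [0.4412, 0.1691, 0.2551]
ee_rot: [-0.716, -3.058, 0.001]
force: [0.3, -1.0, -0.1]
width: 0.981
gripper_force: 0.0
```

Call:
arm_command([
  [[0, 0, 0.03, 0, 0, -0.145], [0, 0, 0.04, 0, 0, -0.145], [0, 0, 0.04, 0, 0, -0.145], [0, 0, 0.01, 0, 0, -0.145], [0, 0, 0, 0, 0, 0], [0, 0, 0, 0, 0, 0]],
])

```text
clock: 39.8
position: [0.4421, 0.1675, 0.1359]
ee_rot: [-0.183, 3.136, 0.0]
force: [-0.1, 0.5, -0.4]
width: 0.982
gripper_force: 0.0
```

Run:
```python
from h import *
st();tins_w();plan([.4415,.168,.05],vert_yaw=96.7)
```

```text
t 39.8 p [0.4421 0.1675 0.1359] q [-0.84  0.3   0.45  2.06 -0.17  0.82  1.4 ] F [-0.1  0.5 -0.4] w 90.1 g 0.0
x [-0.993 -0.116 -0.   ] y [-0.116  0.993  0.   ] z [ 0.  0. -1.]
blob [  68   41   49   61 2286] [ 0.338 -0.06 ] 0.03
blob [ 135   61   64   69 3445] [0.362 0.029] 0.029
blob [513  67  29  36 387] [0.31  0.334] 0.022
blob [ 551   70   33   78 1067] [0.324 0.369] 0.035
blob [479 103  20  15 235] [0.348 0.294] 0.003
blob [514 117  37  35 367] [0.354 0.343] 0.021
blob [  54  169   95   66 3496] [ 0.463 -0.048] 0.063
blob [ 287  172   73   72 4061] [0.442 0.168] 0.029
blob [178 233  27  11 193] [0.48  0.056] 0.013
shift [0.0008 0.0004 0.0862] turn [0.0004 0.0009 0.0004] n>= 1.6
```

Call:
arm_command([
  [[0.001, 0, 0.045, 0, 0, 0], [0, 0, 0.039, 0, 0, 0], [0, 0, 0, 0, 0, 0], [0, 0, 0, 0, 0, 0]],
])

```text
clock: 40.35
position: [0.4418, 0.1678, 0.053]
ee_rot: [-0.187, 3.135, 0.001]
force: [0.4, 0.6, 0.4]
width: 0.981
gripper_force: 0.0
```

Call:
arm_command([
  [[0, 0, 0, 0, 0, 0], [0, 0, 0, 0, 0, 0], [0, 0, 0, 0, 0, 0], [0, 0, 0, 0, 0, 0], [0, 0, 0, 0, 0, 0], [0, 0, 0, 0, 0, 0], [0, 0, -0.03, 0, 0, 0], [0, 0, -0.05, 0, 0, 0], [0, 0, -0.05, 0, 0, 0], [0, 0, 0, 0, 0, 0]],
], jaw=0.04, newtons=25)

```text
clock: 41.6
position: [0.4428, 0.1682, 0.1845]
ee_rot: [-0.188, 3.131, 0.005]
force: [0.3, -0.2, -3.3]
width: 0.613
gripper_force: 25.0
```

Run:
```python
from h import *
st();plan(box(0,-.096,.18),vert_yaw=96.7)
```

```text
t 41.6 p [0.4428 0.1682 0.1845] q [-0.88  0.23  0.49  2.01 -0.13  0.93  1.37] F [ 0.3 -0.2 -3.3] w 56.2 g 25.0
x [-0.993 -0.12  -0.005] y [-0.12   0.993  0.003] z [ 0.005  0.003 -1.   ]
shift [-0.0939 -0.3209  0.0042] turn [0.0028 0.0054 0.0031] n>= 6.1
```

Call:
arm_command([
  [[-0.0134, -0.046, 0, 0, 0, 0], [-0.0134, -0.046, 0, 0, 0, 0], [-0.0134, -0.046, 0, 0, 0, 0], [-0.0134, -0.046, 0, 0, 0, 0], [-0.0134, -0.046, 0, 0, 0, 0], [-0.0134, -0.046, 0, 0, 0, 0], [-0.0134, -0.045, 0, 0, 0, 0], [0, 0, 0, 0, 0, 0], [0, 0, 0, 0, 0, 0]],
])

```text
clock: 42.72
position: [0.5715, -0.1395, 0.18]
ee_rot: [0.188, -3.133, -0.001]
force: [-0.6, 0.2, -1.9]
width: 0.612
gripper_force: 25.0
```

Run:
```python
from h import *
st();row();plan(box(0,-.096,.0785),vert_yaw=96.7)
```

```text
t 42.73 p [ 0.5715 -0.1395  0.18  ] q [-0.26  0.45  0.58  1.75 -0.28  1.03  2.11] F [-0.6  0.2 -1.9] w 56.1 g 25.0
x [-0.993 -0.119  0.003] y [-0.119  0.993  0.001] z [-0.003  0.001 -1.   ]
rowblob 3138 boxxy [-0.     0.115] r 0.047 z [0.067 0.075 0.08 ]
rowblob 5379 boxxy [ 0.003 -0.005] r 0.059 z [0.074 0.075 0.078]
shift [-0.0031 -0.0008  0.1018] turn [ 0.0012 -0.0021  0.0039] n>= 1.9
```

Call:
arm_command([
  [[-0.002, -0.001, 0.045, 0, 0, 0], [0, 0, 0.037, 0, 0, 0], [0, 0, 0.02, 0, 0, 0], [0, 0, 0, 0, 0, 0], [0, 0, 0, 0, 0, 0]],
])

```text
clock: 43.4
position: [0.575, -0.1401, 0.0804]
ee_rot: [-0.19, 3.135, 0.0]
force: [-0.7, -0.4, -2.1]
width: 0.615
gripper_force: 25.0
```

Run:
```python
from h import *
st();b=arm.observe()['position']-BO;print((b@BX).round(4),(b@BY).round(4))
```

```text
t 43.4 p [ 0.575  -0.1401  0.0804] q [-0.2   0.56  0.51  1.84 -0.36  0.83  2.18] F [-0.7 -0.4 -2.1] w 56.5 g 25.0
x [-0.993 -0.121 -0.001] y [-0.121  0.993  0.   ] z [ 0.001  0.    -1.   ]
0.0004 -0.097
```

Call:
arm_command([
  [[0, 0, 0.002, 0, 0, 0], [0, 0, 0, 0, 0, 0]],
])

```text
clock: 43.65
position: [0.5749, -0.1407, 0.0782]
ee_rot: [-0.189, 3.135, 0.0]
force: [-0.3, 0.1, -1.2]
width: 0.615
gripper_force: 25.0
```

Call:
arm_command([
  [[0, 0, 0, 0, 0, 0], [0, 0, 0, 0, 0, 0], [0, 0, 0, 0, 0, 0], [0, 0, 0, 0, 0, 0], [0, 0, -0.05, 0, 0, 0], [0, 0, -0.05, 0, 0, 0], [0, 0, -0.03, 0, 0, 0], [0, 0, 0, 0, 0, 0], [0, 0, 0, 0, 0, 0]],
], jaw=0.063)

```text
clock: 44.78
position: [0.5741, -0.1404, 0.2069]
ee_rot: [0.189, -3.135, -0.001]
force: [-0.3, 0.4, -0.9]
width: 0.683
gripper_force: 0.0
```

Run:
```python
from h import *
st();row();tins_w()
```

```text
t 44.77 p [ 0.5741 -0.1404  0.2069] q [-0.27  0.42  0.59  1.71 -0.26  1.09  2.1 ] F [-0.3  0.4 -0.9] w 62.7 g 0.0
x [-0.993 -0.12   0.001] y [-0.12   0.993  0.001] z [-0.001  0.    -1.   ]
rowblob 2762 boxxy [-0.001  0.115] r 0.046 z [0.068 0.075 0.081]
rowblob 2605 boxxy [ 0.001 -0.098] r 0.029 z [0.074 0.075 0.078]
rowblob 4910 boxxy [ 0.001 -0.005] r 0.059 z [0.074 0.075 0.078]
blob [408   0  39   9 246] [ 0.358 -0.056] 0.021
blob [ 472    1   47   50 1711] [0.363 0.029] 0.029
blob [ 374   61  104   67 4032] [ 0.463 -0.048] 0.062
blob [ 472  138   56   94 2637] [0.539 0.077] 0.054
blob [ 361  164  105   60 4639] [ 0.569 -0.046] 0.057
```

All four tins are in the row, at y = 89, 26, -36 and -98 mm, with their tops level. Next I'll reach over and behind the lid.

Run:
```python
from h import *
lidprof();plan(box(.152,0,.275),vert_yaw=96.7)
```

```text
z 0.11 30 [0.058 0.083 0.087]
z 0.13 15 [0.09  0.091 0.094]
z 0.15 20 [0.097 0.1   0.101]
z 0.17 17 [0.104 0.105 0.108]
z 0.19 19 [0.111 0.112 0.115]
z 0.21 46 [0.116 0.12  0.121]
z 0.23 142 [0.006 0.121 0.124]
z 0.25 30 [-0.009  0.007  0.008]
shift [-0.153   0.0968 -0.0689] turn [ 0.0005 -0.0022  0.0032] n>= 3.5
```

Call:
arm_command([
  [[0, 0.02, -0.035, 0, 0, 0], [0, 0.02, -0.035, 0, 0, 0], [-0.04, 0.02, 0, 0, 0, 0], [-0.04, 0.02, 0, 0, 0, 0], [-0.04, 0.017, 0, 0, 0, 0], [-0.033, 0, 0, 0, 0, 0], [0, 0, 0, 0, 0, 0], [0, 0, 0, 0, 0, 0]],
], jaw=0.0)

```text
clock: 45.92
position: [0.7141, -0.0268, 0.2766]
ee_rot: [0.187, -3.134, 0.001]
force: [0.3, -0.5, 0.3]
width: 0.008
gripper_force: 0.0
```

Run:
```python
from h import *
st();b=arm.observe()['position']-BO;print((b@BX).round(4),(b@BY).round(4));plan(box(.15,0,.183),vert_yaw=96.7);lidprof()
```

```text
t 45.92 p [ 0.7141 -0.0268  0.2766] q [-0.35  0.6   0.58  1.26 -0.32  1.38  1.89] F [ 0.3 -0.5  0.3] w 0.7 g 0.0
x [-0.993 -0.119  0.002] y [-0.119  0.993 -0.   ] z [-0.002 -0.001 -1.   ]
0.1518 -0.0007
shift [0.0016 0.0007 0.0936] turn [-0.0004 -0.0019  0.0023] n>= 1.7
z 0.11 18 [0.059 0.083 0.086]
z 0.13 11 [0.091 0.092 0.094]
z 0.15 14 [0.097 0.099 0.101]
z 0.17 15 [0.104 0.106 0.107]
z 0.19 11 [0.111 0.113 0.114]
z 0.21 21 [0.118 0.12  0.121]
z 0.23 49 [0.119 0.122 0.124]
```

Call:
arm_command([
  [[0, 0, 0.045, 0, 0, 0], [0, 0, 0.035, 0, 0, 0], [0, 0, 0.012, 0, 0, 0], [0.01, 0, 0, 0, 0, 0], [0.008, 0, 0, 0, 0, 0], [0.008, 0, 0, 0, 0, 0], [0.008, 0, 0, 0, 0, 0], [0.008, 0, 0, 0, 0, 0], [0.008, 0, 0, 0, 0, 0], [0.008, 0, 0, 0, 0, 0]],
])

```text
clock: 47.22
position: [0.6567, -0.0331, 0.1856]
ee_rot: [0.189, -3.136, -0.0]
force: [0.1, -0.7, 0.3]
width: 0.008
gripper_force: 0.1
```

Call:
arm_command([
  [[0.008, 0, 0, 0, 0, 0], [0.008, 0, 0, 0, 0, 0], [0.008, 0, 0, 0, 0, 0], [0.008, 0, 0, 0, 0, 0], [0.008, 0, 0, 0, 0, 0], [0.008, 0, 0, 0, 0, 0], [0, 0, 0, 0, 0, 0], [0, 0, 0, 0, 0, 0]],
])

```text
clock: 48.22
position: [0.6098, -0.0387, 0.1857]
ee_rot: [-0.189, 3.136, 0.0]
force: [-1.7, -0.9, 0.1]
width: 0.003
gripper_force: 0.0
```

Run:
```python
from h import *
st();b=arm.observe()['position']-BO;print((b@BX).round(4),(b@BY).round(4));lidprof()
```

```text
t 48.23 p [ 0.6098 -0.0387  0.1857] q [-0.41  0.48  0.57  1.68 -0.29  1.07  1.94] F [-1.7 -0.9  0.1] w 0.3 g 0.0
x [-0.993 -0.12  -0.   ] y [-0.12   0.993  0.   ] z [ 0.  0. -1.]
0.0468 -0.0004
z 0.11 330 [0.064 0.067 0.07 ]
z 0.13 344 [0.055 0.058 0.061]
z 0.15 354 [0.046 0.049 0.052]
z 0.17 325 [0.037 0.04  0.043]
z 0.19 148 [0.028 0.031 0.034]
z 0.21 163 [0.015 0.022 0.053]
z 0.23 14 [0.039 0.049 0.056]
```

Call:
arm_command([
  [[0.006, 0, 0, 0, 0, 0], [0.008, 0, 0.003, 0, 0, 0], [0.008, 0, 0.003, 0, 0, 0], [0.01, 0, 0.006, 0, 0, 0], [0.01, 0, 0.006, 0, 0, 0], [0.009, 0, 0.008, 0, 0, 0], [0.009, 0, 0.008, 0, 0, 0], [0.0075, 0, 0.01, 0, 0, 0], [0.0075, 0, 0.01, 0, 0, 0], [0, 0, 0, 0, 0, 0]],
])

```text
clock: 49.52
position: [0.5339, -0.0479, 0.1307]
ee_rot: [0.188, -3.134, -0.0]
force: [-0.1, 0.4, 1.0]
width: 0.008
gripper_force: 0.6
```

Run:
```python
from h import *
st();b=arm.observe()['position']-BO;print((b@BX).round(4),(b@BY).round(4))
S,_=grab('scene');P=cloud(S).reshape(-1,3);b=P-BO;x=b@BX;y=b@BY
for a in np.arange(-.08,.08,.02):
    k=(abs(x-a)<.006)&(abs(y)>.06)&(abs(y)<.13)&(P[:,2]>.07)
    if k.any():print(a.round(2),k.sum(),np.percentile(P[k,2],[20,50,80]).round(3))
```

```text
t 49.52 p [ 0.5339 -0.0479  0.1307] q [-0.42  0.42  0.56  1.93 -0.29  0.87  1.97] F [-0.1  0.4  1. ] w 0.7 g 0.6
x [-0.993 -0.12   0.002] y [-0.12   0.993  0.   ] z [-0.002  0.    -1.   ]
-0.0297 -0.0006
-0.08 11 [0.598 0.603 0.608]
-0.06 138 [0.145 0.148 0.249]
-0.04 278 [0.138 0.142 0.248]
-0.02 366 [0.13  0.134 0.249]
0.0 438 [0.122 0.207 0.248]
0.02 203 [0.113 0.115 0.117]
0.04 202 [0.105 0.107 0.109]
0.06 204 [0.097 0.099 0.101]
```

Call:
arm_command([
  [[0.006, 0, 0.011, 0, 0, 0], [0.006, 0, 0.0115, 0, 0, 0], [0.003, 0, 0.009, 0, 0, 0], [0.003, 0, 0.009, 0, 0, 0], [0.002, 0, 0.004, 0, 0, 0], [0, 0, 0, 0, 0, 0]],
])

```text
clock: 50.32
position: [0.5147, -0.0503, 0.0866]
ee_rot: [0.188, -3.135, -0.0]
force: [-0.8, -0.5, 1.7]
width: 0.004
gripper_force: 0.8
```

Call:
arm_command([
  [[0, 0, 0.002, 0, 0, 0], [0, 0, 0.001, 0, 0, 0], [0, 0, 0, 0, 0, 0]],
])

```text
clock: 50.7
position: [0.5148, -0.0503, 0.0853]
ee_rot: [0.188, -3.135, -0.002]
force: [-8.7, 1.8, 24.3]
width: 0.004
gripper_force: 11.9
```

Call:
arm_command([
  [[0, 0, -0.01, 0, 0, 0], [0, 0, -0.04, 0, 0, 0], [0, 0, -0.05, 0, 0, 0], [0.05, 0, -0.03, 0, 0, 0], [0.05, 0, 0, 0, 0, 0], [0.05, 0, 0, 0, 0, 0], [0, 0, 0, 0, 0, 0], [0, 0, 0, 0, 0, 0]],
])

```text
clock: 51.7
position: [0.3671, -0.0679, 0.2145]
ee_rot: [-0.189, 3.134, 0.001]
force: [1.0, 0.2, 0.7]
width: 0.007
gripper_force: 0.0
```

Run:
```python
from h import *
st()
S,_=grab('scene','s9.png');P=cloud(S).reshape(-1,3);b=P-BO;x=b@BX;y=b@BY
for a in np.arange(-.06,.07,.02):
    k=(abs(x-a)<.006)&(abs(y)<.13)&(P[:,2]>.07);print(a.round(2),k.sum(),np.percentile(P[k,2],[20,50,80]).round(4))
k=(abs(x+.106)<.01)&(abs(y)<.01)&(P[:,2]>.07)&(P[:,2]<.12);print('button',k.sum(),np.median(P[k,2]) if k.any() else 0)
h=P[:,:2]-[.4525,-.3505];a=h@[.895,-.446];s=h@[.446,.895]
k=(abs(a)<.01)&(abs(s)<.024)&(P[:,2]>.13)&(P[:,2]<.2);print('eye z',k.sum(),np.percentile(P[k,2],[2,98]).round(3),np.percentile(s[k],[2,98]).round(3))
cv2.imwrite('pics/c9.png',cv2.resize(cv2.imread('pics/s9.png')[110:310,160:460],(750,500),interpolation=cv2.INTER_CUBIC))
```

```text
t 51.7 p [ 0.3671 -0.0679  0.2145] q [-0.59 -0.02  0.63  2.17  0.01  0.99  1.73] F [1.  0.2 0.7] w 0.6 g 0.0
x [-0.993 -0.12  -0.001] y [-0.12   0.993  0.   ] z [ 0.001  0.001 -1.   ]
-0.06 297 [0.0949 0.0963 0.0979]
-0.04 296 [0.0946 0.0963 0.0979]
-0.02 301 [0.0945 0.0958 0.0972]
0.0 306 [0.094  0.0954 0.0967]
0.02 308 [0.0937 0.0951 0.0964]
0.04 319 [0.0933 0.0948 0.0964]
0.06 323 [0.0931 0.0946 0.0961]
button 35 0.09222361416506974
eye z 137 [0.137 0.191] [-0.022  0.018]
```

View pics/c9.png

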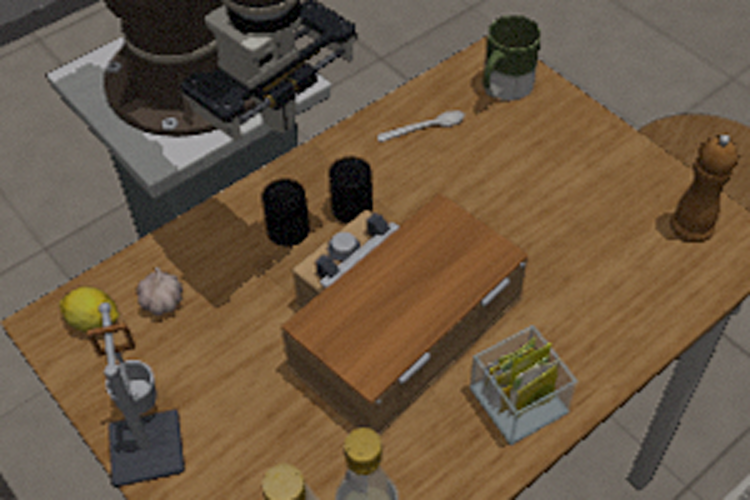

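The picture shows the lid shut at (405,290), with the same height profile as at the start. The button is up at (343,245) and the scoop hangs at (112,340). The mug, glass and mill are where they stood. I'll hand it in.

```bash
python3 -c "
from cell import arm
print(arm.sign_off())"
```

```text
the job is handed in; nothing more can be done
None
```

I handed the job in at about 52 s on the robot's clock (verdict not shown): all four tins stand in the row, the lid is shut with its button up, the scoop hangs on the peg, and the mug, tea glass and mill were left alone.

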